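# Hold the filling funnel over a jar on the zeroed scale

### The job

Get the scale ready for weighing loose sweets into a jar: stand the empty open jar upright in the middle of the scale's steel platter, let go of it, and then press the scale's zero button fully down so that the jar's weight is taken off. Then lift the funnel out of its wire stand by its handle, carry it over the row of goods in between, and hold it upright and still with its spout centred about one centimetre above the jar's mouth, never letting the funnel touch the jar or the scale, because that would upset the zeroed reading. Finish while still holding it there, drop nothing, and leave the other goods where they stand.

Things in the scene. Friction and masses are not known exactly. Their poses are not given: they have to be found in the camera images.
- counter: the raised wooden packing counter on which everything here stands: its level top is 178 mm above the table (z = 0.178 m), from x = 0.335 to 0.722 m and y = -0.315 to 0.50 m; origin on the table under its centre. The room's sweet displays seen on the table around it are scenery and no part of the job
- jar_mid (a point): centre (half-way up) of the empty open clear jar: round, 58 mm in diameter, 80 mm high, 130 g; its neck narrows to 54 mm above 68 mm; z is its axis. It stands on the counter. A printed tub of like size has a blue lid, the jar has none
- jar_mouth (a point): centre of the jar's open mouth, on the plane of its rim (40 mm above jar_mid); the opening is 49 mm in diameter
- platter (a point): centre of the top face of the scale's steel platter (142 x 152 mm), 23 mm above the counter; x points from the console to the back of the scale, z up. The slim white scale (218 x 160 mm) is fixed to the counter
- tare (a joint): travel of the zero button, in m: 0 up, 0.005 fully down; it springs back, fully down takes 4 N
- tare_top (a point): centre of the top of the zero button, a round black cap of 22 mm diameter on the scale's console beside the dark display, 120 mm from the platter's centre; it is pressed straight down
- funnel_handle (a point): centre of the black bar handle of the steel funnel, the place to grip it: 60 mm long, 18 mm wide, 14 mm high. x runs level along the bar towards the funnel's axis, which lies 88 mm away; z is the funnel's axis, up
- funnel_spout (a point): centre of the lower end of the funnel's spout, 58 mm below and 88 mm along +x from funnel_handle. The funnel is 67 mm high and 103 mm across at its top, the spout 30 mm in outside diameter; 120 g
- stand: the fixed steel wire stand in which the funnel hangs: a ring 90 mm in outside diameter, its top 54 mm above the counter, on three legs over a foot ring of 110 mm; origin on the counter under the ring's centre. The spout and most of the cone hang below the ring: the funnel comes out straight up, and is clear after 45 mm
- carton: sweets carton 43 x 101 x 63 mm high, first of the row of goods between the funnel stand and the scale; origin at the centre of its underside, y along its 101 mm side
- present: gift box with a ribbon bow, 63 x 63 x 64 mm high, second of the row; origin at the centre of its underside
- tub_tall: closed sweets tub with a white lid, 69 mm in diameter, 97 mm high, last of the row; origin at the centre of its underside
- tub_short: closed sweets tub with a blue lid, 62 mm in diameter, 85 mm high; it may stand in front of or behind the open jar; origin at the centre of its underside
- price_card: wooden block with an upright price card, 22 x 64 x 58 mm, at the back of the counter; origin at the centre of its underside

How it is judged:
By the outcome, as a careful person would: the job done as asked, in the order asked, and still so for the second after the job is handed in, while the arm keeps its last pose, push and grip.
It also fails if it takes over 72 s, if anything falls off the work surface, if the arm or the gripper's body presses on something with over 40 N, if the wrist force passes 120 N, or if a joint passes its speed limit or range.

### The arm

A 7-joint arm with a two-finger parallel gripper is mounted at the origin on a cart in front of the work surface, level with it; the furniture and walls round the work are solid. World frame = base frame: x ahead of the robot, y to its left, z up, the work surface at z = 0. Lengths are in m, angles in rad, forces in N, time in s.
With the tool pointing down it reaches from about 0.425 to 0.95 m from the base axis. Payload 4.7 kg.
Tool frame: the origin (TCP) lies at the very end of the fingers, on their centre line; the grasp point (between the pads) lies 19 mm behind it (robot.grip_depth is the distance from the TCP to the grasp point, in m); z points along the fingers, y is the direction in which the jaws open and shut (so a half turn about z gives the same grasp; the last joint's range is limited). The gripper opens to 85 mm and grips with 20 to 120 N. Pads are 22 mm wide; open, the fingers measure 114 mm over their backs; the gripper's body (76 mm by 85 mm) begins 54 mm behind the grasp point. The pads swing forward as they close: fully open they stand 13 mm farther back than shut.
Start: joints at [-1.354, 0.469, -0.049, 1.532, 0.024, 1.141, -0.082], TCP at [0.164, 0.655, 0.203] pointing down, gripper open.
Joint ranges: [-2.59, 2.59], [-0.33, 1.99], [-1.39, 1.29], [0.1, 2.45], [-1.04, 4.18], [0.21, 1.99], [-2.66, 2.66]. Speed limits (rad/s): [2.57, 2.57, 3.14, 3.14, 3.14, 3.14, 3.14].

### API

Orientations are given as a rotation vector (axis times angle).
In Python, from cell import robot gives the robot as it stands.
- The arm moves only by the tool move_arm, never from a script. Its argument "series" is a list that holds one entry, the list of rows, each a list of 7 numbers: the shift along the tool's x, y, z in cm, then the turn, a rotation vector about the tool's x, y, z in degrees, then the finger opening in cm, from 0 to 8.54. In form: [[[tx, ty, tz, rx, ry, rz, grip], ...]]. A call has 1 to 8 rows; each row is the pose to reach, as a shift and turn from the pose commanded when the call began, along the tool's axes at that moment; what a row does not reach only later rows make up. A row lasts 1/8 s, in which the tool goes at most 62.5 mm and 10.7 degrees, less where a joint would pass 70% of its speed; a pose out of reach is approached as far as the arm can. A call with a gripper value outside its range is refused whole. The fingers move at their own pace and stop on an object; "grip_force" is the grip in N (left out, the last holds). Time passes only in rows, so rows that repeat a pose let the fingers close. It gives the time, the measured TCP pose, the force and the opening at its end, in the units of the state.
- robot.state(): the state, without advancing time (a new reading comes with each control period).
- robot.read_camera(name): name is "scene" or "side" or "wrist"; returns (picture, depth): 384x512x3 uint8, red, green, blue; 384x512 float32, m along the optical axis (not along the pixel's ray), 0 where there is no reading.
- robot.camera_params(name): a dict with "fx", "fy", "cx", "cy" (pixels), "k1" (the pictures are not rectified: a ray, as slopes to the right and down, at radius r is drawn at 1 + k1 r^2 times it, then the intrinsics apply), "R" (3x3) and "t" (3): a world point X has camera coordinates R X + t. Camera axes: x right, y down, z forward; pixel columns grow to the right and rows downward; lengths in m; the calibration is good to about 2 mm. A picture is of the moment at which its call begins: read the wrist's pose just before it. camera_params takes no time and is no camera call; for the wrist camera it gives the pose at the moment of the call.
- robot.hand_in(): hands the job in, once; it reports no verdict.
Trained networks look in the newest picture that a camera, given by its name, has taken for a name from the list of things; names that differ only in an ending like _2 or _b are one class to them, and where a whole thing is asked for, a point or a joint stands for the part that bears it (a point fixed in the world has none). Each returns a list of dicts, best first, with "conf" (0 to 1); they miss things now and then, are a little off and sometimes report something else, mostly with a low value. They report only what shows in the picture. A call takes as long as a camera call.
- robot.spot_in(camera, target): "centre" ([x, y, z] in m, in world coordinates, good to about 4 mm: the middle of the surface that is visible of it).
- robot.mark_of(camera, target): "centre" ([x, y, z] in m, in world coordinates, good to about 4 mm: a listed point, or the origin of a listed thing).
The state is a dict: "time_s": time; "joint_positions": joint angles; "qvel": joint speeds; "effort": joint torques, N m; "tool_pos": TCP position; "ee_rot": TCP orientation; "ft_force": force on the tool from outside, world axes, zero at the start; "torque": the same for the moment, N m; "gripper_width": finger opening in m.
Only numpy, scipy, OpenCV 4.12 (cv2) and the standard library are available. Lean on these libraries where they do the work, as an engineer would, in place of code of your own. Each camera call takes 0.05 s, during which the arm holds its last target.

## Working session

There is one attempt and no reset: what is moved stays moved. The work goes in short steps, Python scripts to look and compute and a tool call to move; the robot and the scene stay as the last step left them, time stands still between calls to the robot, and variables do not carry over. Pictures are saved under pics/ and viewed, and the job is handed in when it is done.

Besides the shell and the picture viewer there is one more tool, called as name(argument=value, ...), one argument or row to a line, values as JSON. move_arm: Moves the arm, as the interface text tells. Its arguments: {"type":"object","properties":{"series":{"type":"array"},"grip_force":{"type":"number"}},"required":["series"]}

```bash
ls; mkdir -p pics; cat > h.py <<'E'
from cell import robot
import numpy as np, cv2
from scipy.spatial.transform import Rotation as Rn
def pic(n,f):
    p,d=robot.read_camera(n); cv2.imwrite('pics/'+f,cv2.cvtColor(p,cv2.COLOR_RGB2BGR)); return p,d
def pts(n,d,par=None):
    c=par or robot.camera_params(n); h,w=d.shape
    u,v=np.meshgrid(np.arange(w),np.arange(h))
    K=np.array([[c['fx'],0,c['cx']],[0,c['fy'],c['cy']],[0,0,1]])
    q=cv2.undistortPoints(np.stack([u,v],-1).reshape(-1,1,2).astype(np.float64),K,np.array([c['k1'],0,0,0.])).reshape(h,w,2)
    X=np.dstack([q*d[...,None],d]); return (X-np.array(c['t']))@np.array(c['R'])
def st():
    s=robot.state(); print({k:np.round(s[k],4).tolist() for k in ['time_s','joint_positions','tool_pos','ee_rot','ft_force','gripper_width']}); print(np.round(Rn.from_rotvec(s['ee_rot']).as_matrix(),3).tolist()); return s
E
python3 - <<'E'
from h import *
s=st()
for n in ['scene','side','wrist']:
    p,d=pic(n,n+'0.png')
    c=robot.camera_params(n); print(n,np.round(-np.array(c['R']).T@c['t'],3), c['k1'])
    if n!='wrist':
        for t in ['jar_mid','jar_mouth','platter','tare_top','funnel_handle','funnel_spout','stand','carton','present','tub_tall','tub_short','price_card']:
            print(t,[(np.round(r['centre'],3).tolist(),round(r['conf'],2)) for r in robot.mark_of(n,t)[:3]])
st()
E
```

```text
pics
{'time_s': 0.0, 'joint_positions': [-1.3539, 0.4695, -0.0486, 1.5337, 0.0241, 1.141, -0.0823], 'tool_pos': [0.1641, 0.6541, 0.2016], 'ee_rot': [-0.3851, -3.1177, 0.0031], 'ft_force': [-0.3811, -0.3785, -0.5395], 'gripper_width': 0.0851}
[[-0.97, 0.243, -0.0], [0.243, 0.97, -0.002], [-0.0, -0.002, -1.0]]
scene [-0.039 -0.293  0.964] -0.0016158447000572357
jar_mid [([0.445, 0.104, 0.218], 0.65), ([0.491, 0.326, 0.192], 0.25)]
jar_mouth [([0.447, 0.104, 0.256], 0.94)]
platter [([0.58, -0.202, 0.199], 0.62)]
tare_top [([0.482, -0.271, 0.214], 0.58)]
funnel_handle [([0.409, 0.309, 0.246], 0.86)]
funnel_spout [([0.488, 0.326, 0.191], 0.78)]
stand [([0.491, 0.325, 0.181], 0.76)]
carton [([0.43, 0.003, 0.177], 0.82)]
present [([0.554, -0.007, 0.177], 0.63)]
tub_tall [([0.654, 0.001, 0.179], 0.78)]
tub_short [([0.6, 0.155, 0.182], 0.75), ([0.489, 0.329, 0.187], 0.23)]
price_card [([0.687, 0.251, 0.179], 0.89)]
side [0.44  1.111 0.879] -0.1741963035156747
jar_mid [([0.448, 0.102, 0.22], 0.9), ([0.446, 0.104, 0.26], 0.19)]
jar_mouth [([0.448, 0.107, 0.261], 0.91)]
platter [([0.579, -0.203, 0.2], 0.68)]
tare_top [([0.477, -0.269, 0.214], 0.35)]
funnel_handle [([0.404, 0.31, 0.25], 0.75)]
funnel_spout [([0.492, 0.321, 0.186], 0.68)]
stand [([0.492, 0.326, 0.184], 0.58)]
carton [([0.437, 0.001, 0.179], 0.91)]
present [([0.436, 0.002, 0.178], 0.6)]
tub_tall [([0.648, -0.001, 0.18], 0.75)]
tub_short [([0.595, 0.156, 0.174], 0.88)]
price_card []
wrist [0.1   0.672 0.374] -0.02914420843068633
{'time_s': 1.35, 'joint_positions': [-1.3539, 0.4686, -0.0486, 1.5325, 0.0241, 1.141, -0.0823], 'tool_pos': [0.1642, 0.6548, 0.2027], 'ee_rot': [-0.385, -3.1179, -0.0002], 'ft_force': [-0.3412, -0.6308, 0.3675], 'gripper_width': 0.0855}
[[-0.97, 0.243, -0.0], [0.243, 0.97, 0.0], [0.0, 0.0, -1.0]]
```

View images.

View pics/scene0.png

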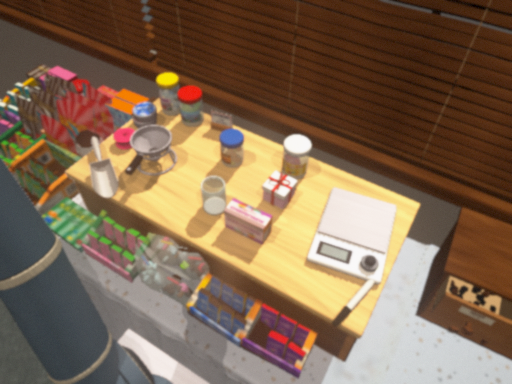

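View pics/side0.png

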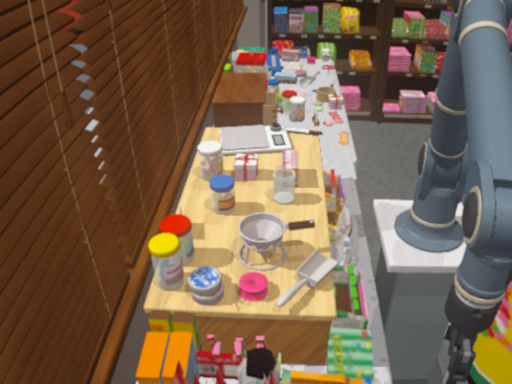

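View pics/wrist0.png

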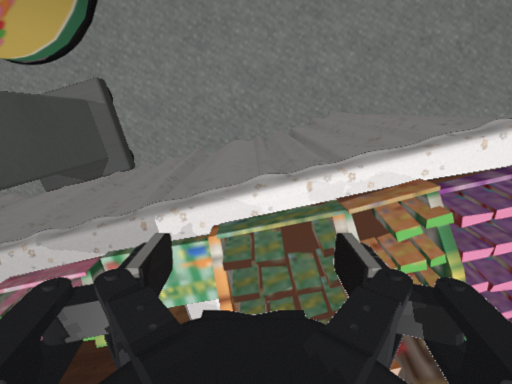

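The scene picture shows the open jar at about (213,195), the carton at (247,220), the scale on the right with the button at (369,262), and the funnel at (150,140) with its handle pointing down-left. The side view agrees with this. The network positions match between both cameras. I'll lift first, then move over the jar.

move_arm(
  series=[
    [[0,0,-6,0,0,0,8.5],[0,0,-12,0,0,0,8.5],[-3,-4,-18,0,0,8,8.5],[-7,-8,-22,0,0,18,8.5],[-11,-12,-22,0,0,28,8.5],[-15,-17,-22,0,0,38,8.5],[-19,-21,-22,0,0,48,8.5],[-23,-26,-22,0,0,58,8.5]],
  ],
)

```text
time_s: 2.35
tool_pos: [0.321, 0.3529, 0.423]
ee_rot: [-1.856, -2.534, -0.002]
ft_force: [1.1, 0.8, 0.2]
gripper_width: 0.085
```

```bash
cat >> h.py <<'E'
def go(p,yang=None):
    """tool-frame shift (cm) and z-turn (deg) from measured pose to TCP target p with tool y at yang deg, tool down"""
    s=robot.state(); R=Rn.from_rotvec(s['ee_rot']).as_matrix(); d=R.T@(np.array(p)-s['tool_pos'])*100
    ya=np.degrees(np.arctan2(R[1,1],R[0,1])); 
    r=np.zeros(3)
    if yang is not None:
        a=np.radians(yang); y=np.array([np.cos(a),np.sin(a),0]); z=np.array([0,0,-1.]); T=np.stack([np.cross(y,z),y,z],1)
        r=np.degrees(Rn.from_matrix(R.T@T).as_rotvec())
    print('shift',np.round(d,2),'turn',np.round(r,1),'yang now',round(ya,1))
E
python3 -c "
from h import *
st(); go([.447,.104,.42],5)"
```

```text
{'time_s': 2.35, 'joint_positions': [-1.1387, 0.0069, 0.2206, 1.6377, -0.0016, 1.4962, -0.6114], 'tool_pos': [0.321, 0.3529, 0.423], 'ee_rot': [-1.8562, -2.5345, -0.0016], 'ft_force': [1.1385, 0.7921, 0.1727], 'gripper_width': 0.085}
[[-0.302, 0.953, 0.001], [0.953, 0.302, 0.001], [0.001, 0.001, -1.0]]
shift [-27.54   4.5    0.28] turn [ 0.  -0.  12.6] yang now 17.6
```

move_arm(
  series=[
    [[-6,1,0,0,0,4,8.5],[-11,2,0,0,0,8,8.5],[-16,2.5,0,0,0,12.6,8.5],[-21,3.5,0,0,0,12.6,8.5],[-25,4,0,0,0,12.6,8.5],[-27.5,4.5,0,0,0,12.6,8.5],[-27.5,4.5,0,0,0,12.6,8.5],[-27.5,4.5,0,0,0,12.6,8.5]],
  ],
)

```text
time_s: 3.35
tool_pos: [0.447, 0.1084, 0.4226]
ee_rot: [-2.114, -2.323, -0.0]
ft_force: [-0.6, -0.0, 0.5]
gripper_width: 0.0849
```

```bash
python3 - <<'E'
from h import *
st()
pic('wrist','w1.png')
for t in ['jar_mid','jar_mouth','carton','tub_short']:
    print(t,[(np.round(r['centre'],4).tolist(),round(r['conf'],2)) for r in robot.mark_of('wrist',t)[:3]])
E
```

```text
{'time_s': 3.35, 'joint_positions': [-0.8684, -0.0447, 0.5221, 1.6819, 0.0216, 1.4986, -0.2539], 'tool_pos': [0.447, 0.1084, 0.4226], 'ee_rot': [-2.1137, -2.3233, -0.0004], 'ft_force': [-0.632, -0.0179, 0.4538], 'gripper_width': 0.0849}
[[-0.094, 0.996, -0.0], [0.996, 0.094, 0.001], [0.001, -0.0, -1.0]]
jar_mid [([0.4409, 0.1047, 0.2183], 0.74)]
jar_mouth [([0.45, 0.1035, 0.2541], 0.86)]
carton [([0.43, 0.0012, 0.1788], 0.85), ([0.6864, 0.2499, 0.1774], 0.49)]
tub_short [([0.603, 0.1574, 0.1792], 0.93)]
```

View pics/w1.png

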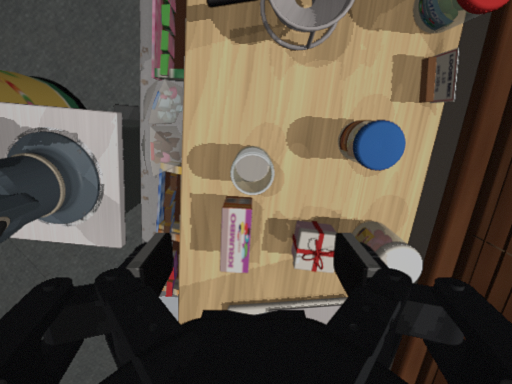

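```bash
cat >> h.py <<'E'
def ray(n,u,v,z,c=None):
    c=c or robot.camera_params(n)
    K=np.array([[c['fx'],0,c['cx']],[0,c['fy'],c['cy']],[0,0,1]])
    q=cv2.undistortPoints(np.array([[[u,v]]],float),K,np.array([c['k1'],0,0,0.]))[0,0]
    R=np.array(c['R']); o=-R.T@c['t']; r=R.T@np.array([q[0],q[1],1]); return np.round(o+r*(z-o[2])/r[2],4)
E
python3 - <<'E'
from h import *
im=cv2.imread('pics/w1.png'); cv2.imwrite('pics/w1c.png',cv2.resize(im[130:220,205:305],None,fx=6,fy=6,interpolation=cv2.INTER_CUBIC))
print(ray('wrist',252.5,172,.258), ray('wrist',231,172,.258),ray('wrist',274,172,.258))
E
```

```text
[0.447  0.1092 0.258 ] [0.4201 0.1067 0.258 ] [0.474  0.1118 0.258 ]
```

View pics/w1c.png

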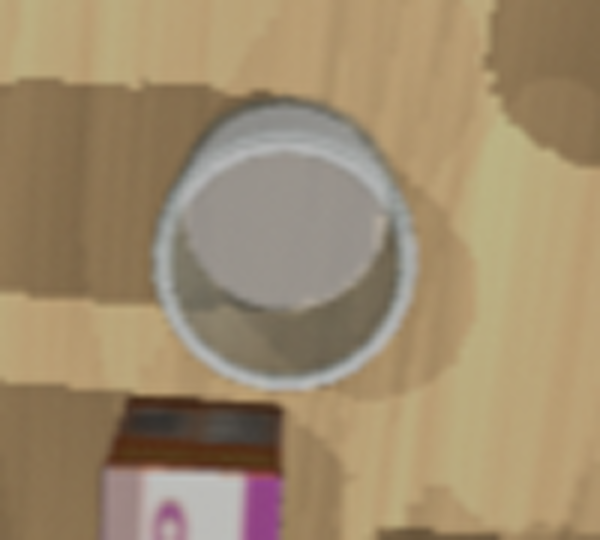

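The picture shows the jar's mouth ring centred at about (252.5,174), which puts the jar near (0.447, 0.107). Next I descend with the jaws along x and grip.

```bash
python3 -c "
from h import *
go([.447,.1065,.200],5)"
```

```text
shift [-0.16 -0.03 22.26] turn [-0.  -0.   0.4] yang now 5.4
```

move_arm(
  series=[
    [[-0.2,0,5,0,0,0,8.5],[-0.2,0,10,0,0,0,8.5],[-0.2,0,15,0,0,0,8.5],[-0.2,0,19,0,0,0,8.5],[-0.2,0,21.5,0,0,0,8.5],[-0.2,0,22.2,0,0,0,8.5],[-0.2,0,22.2,0,0,0,8.5]],
  ],
)

```text
time_s: 4.47
tool_pos: [0.448, 0.1055, 0.201]
ee_rot: [2.115, 2.322, 0.0]
ft_force: [-0.6, -0.3, -0.1]
gripper_width: 0.0852
```

move_arm(
  series=[
    [[0,0,0,0,0,0,6.5],[0,0,0,0,0,0,6],[0,0,0,0,0,0,5.2],[0,0,0,0,0,0,5.0],[0,0,0,0,0,0,5.0],[0,0,0,0,0,0,5.0]],
  ],
  grip_force=30,
)

```text
time_s: 5.22
tool_pos: [0.4477, 0.1054, 0.2017]
ee_rot: [-2.116, -2.322, -0.001]
ft_force: [-2.2, -0.5, 5.3]
gripper_width: 0.0552
```

```bash
python3 - <<'E'
from h import *
st(); pic('side','s1.png');pic('wrist','w2.png')
a=cv2.imread('pics/s1.png')[120:280,180:360]; cv2.imwrite('pics/s1c.png',cv2.resize(a,None,fx=4,fy=3.7))
E
```

```text
{'time_s': 5.225, 'joint_positions': [-0.8247, 0.1136, 0.5525, 2.0478, -0.072, 0.9978, -0.1431], 'tool_pos': [0.4477, 0.1054, 0.2017], 'ee_rot': [-2.1155, -2.3217, -0.0014], 'ft_force': [-2.1762, -0.4768, 5.2911], 'gripper_width': 0.0552}
[[-0.093, 0.996, 0.0], [0.996, 0.093, 0.001], [0.001, 0.0, -1.0]]
```

View pics/s1c.png

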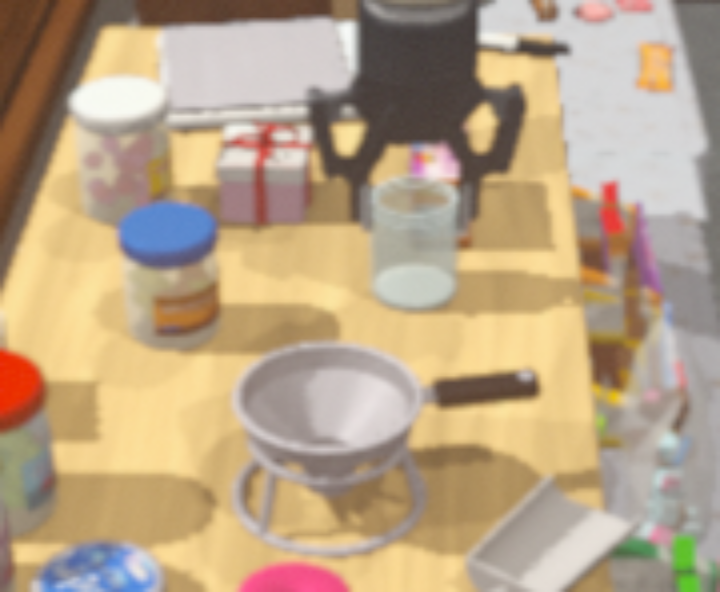

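View pics/w2.png

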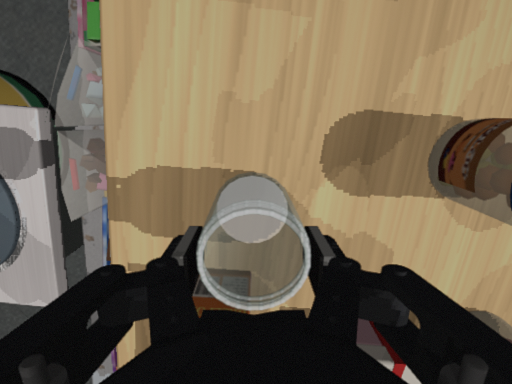

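```bash
python3 - <<'E'
from h import *
print(ray('wrist',253,257,.258), ray('wrist',197,257,.258),ray('wrist',310,257,.258))
for n in ['wrist','side']:
    c=robot.camera_params(n); s=robot.state()
    for X in [s['tool_pos'],np.array([.4477,.1054,.2207]),np.array([.4477,.1054,.178])]:
        x=np.array(c['R'])@X+c['t']; a=x[:2]/x[2]; a=a*(1+c['k1']*(a@a)); print(n,a[0]*c['fx']+c['cx'],a[1]*c['fy']+c['cy'])
p,d=robot.read_camera('side'); P=pts('side',d)
# tips: crop coords /4,/3.7 +offset
for cx,cy in [(355,215),(363,205),(473,215),(470,225),(415,290),(365,170)]:
    u=int(180+cx/4);v=int(120+cy/3.7); print(u,v,np.round(P[v,u],3))
for t in ['jar_mid','jar_mouth']:
  for n in ['side','wrist']:
    if n=='wrist': robot.read_camera('wrist')
    print(t,n,[(np.round(r['centre'],4).tolist(),round(r['conf'],2)) for r in robot.mark_of(n,t)[:3]])
E
```

```text
[0.4477 0.1095 0.258 ] [0.4214 0.107  0.258 ] [0.4745 0.1119 0.258 ]
wrist 252.39619436675528 221.1049365854829
wrist 252.32060069083855 232.64859173910853
wrist 252.37600358408648 209.6494782284183
side 283.24029501759844 191.0080519321492
side 283.3588565482283 184.91224471560923
side 283.1188342762575 198.4521553521735
268 178 [0.487 0.118 0.249]
270 175 [0.482 0.119 0.259]
298 178 [0.411 0.107 0.244]
297 180 [0.411 0.048 0.2  ]
283 198 [0.448 0.135 0.2  ]
271 165 [0.479 0.123 0.29 ]
jar_mid side [([0.4483, 0.0984, 0.22], 0.69)]
jar_mid wrist [([0.4417, 0.1058, 0.2215], 0.78)]
jar_mouth side [([0.4512, 0.1059, 0.2619], 0.69)]
jar_mouth wrist [([0.4517, 0.1063, 0.2573], 0.71)]
```

```bash
python3 - <<'E'
from h import *
a=cv2.imread('pics/s1.png')[150:210,250:320]; cv2.imwrite('pics/s1d.png',cv2.resize(a,None,fx=10,fy=10,interpolation=cv2.INTER_CUBIC))
E
```

```text
(no output)
```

View pics/s1d.png

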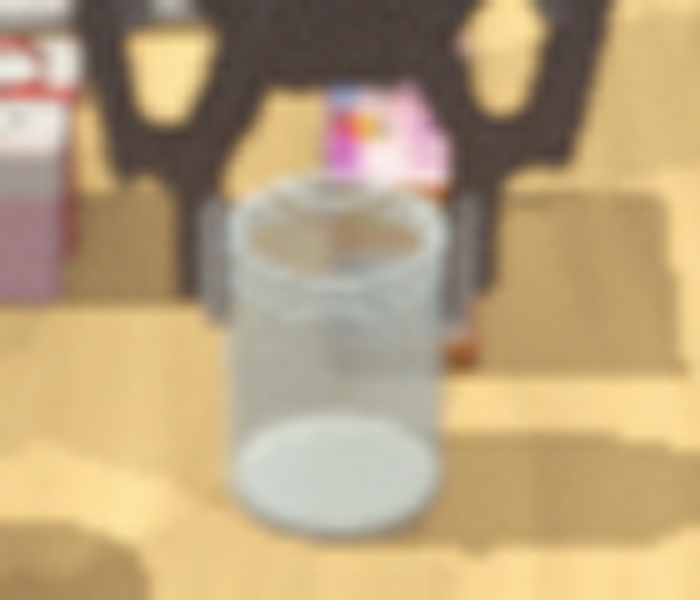

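The side zoom shows the pads' lower ends at about row 182, so z is about 0.23. That puts them on the shoulder and neck of the jar, which fits the 55 mm opening. I'll open, go lower and regrip on the straight body.

move_arm(
  series=[
    [[0,0,0,0,0,0,8.0],[0,0,0,0,0,0,8.0],[0.1,0,0,0,0,0,8.0],[0.1,0,0.8,0,0,0,8.0],[0.1,0,1.4,0,0,0,8.0],[0.1,0,1.4,0,0,0,8.0],[0.1,0,1.4,0,0,0,8.0]],
  ],
)

```text
time_s: 6.55
tool_pos: [0.4476, 0.1062, 0.1866]
ee_rot: [2.116, 2.322, -0.0]
ft_force: [-0.3, 0.3, -0.2]
gripper_width: 0.0802
```

move_arm(
  series=[
    [[0,0,0,0,0,0,6.5],[0,0,0,0,0,0,5.8],[0,0,0,0,0,0,5.2],[0,0,0,0,0,0,5.0],[0,0,0,0,0,0,5.0],[0,0,0,0,0,0,5.0]],
  ],
  grip_force=30,
)

```text
time_s: 7.3
tool_pos: [0.4477, 0.1063, 0.187]
ee_rot: [-2.116, -2.322, -0.001]
ft_force: [-0.6, -0.1, 4.8]
gripper_width: 0.0557
```

```bash
python3 - <<'E'
from h import *
print(robot.grip_depth); st(); pic('side','s2.png')
a=cv2.imread('pics/s2.png')[150:210,250:320]; cv2.imwrite('pics/s2d.png',cv2.resize(a,None,fx=8,fy=8,interpolation=cv2.INTER_CUBIC))
E
```

```text
0.0187
{'time_s': 7.3, 'joint_positions': [-0.8201, 0.1339, 0.5511, 2.0657, -0.0855, 0.963, -0.1313], 'tool_pos': [0.4477, 0.1063, 0.187], 'ee_rot': [-2.116, -2.3221, -0.0007], 'ft_force': [-0.6479, -0.0631, 4.8415], 'gripper_width': 0.0557}
[[-0.093, 0.996, 0.0], [0.996, 0.093, 0.0], [0.0, 0.0, -1.0]]
```

View pics/s2d.png

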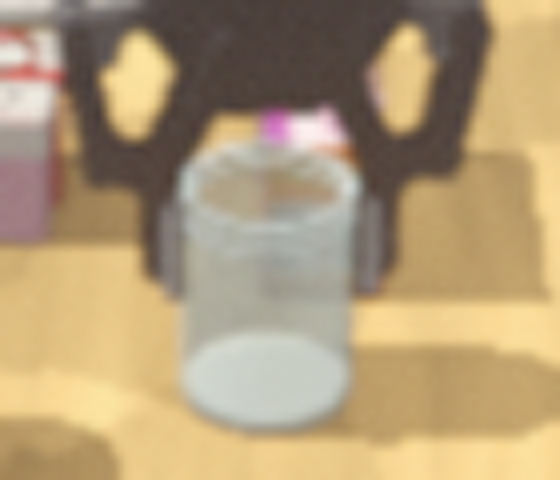

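move_arm(
  series=[
    [[0,0,-0.5,0,0,0,5],[0,0,-1.5,0,0,0,5],[0,0,-3.5,0,0,0,5],[0,0,-6,0,0,0,5],[0,0,-9,0,0,0,5],[0,0,-11.5,0,0,0,5],[0,0,-12,0,0,0,5],[0,0,-12,0,0,0,5]],
  ],
  grip_force=35,
)

```text
time_s: 8.35
tool_pos: [0.4473, 0.1061, 0.3063]
ee_rot: [-2.116, -2.322, 0.0]
ft_force: [0.1, 0.4, -1.4]
gripper_width: 0.0555
```

```bash
python3 - <<'E'
from h import *
st(); pic('side','s3.png'); p,d=pic('scene','c3.png')
a=cv2.imread('pics/c3.png')[160:320,280:440]; cv2.imwrite('pics/c3d.png',cv2.resize(a,None,fx=3.75,fy=3.75,interpolation=cv2.INTER_CUBIC))
print([(np.round(r['centre'],4).tolist(),round(r['conf'],2)) for t in ['platter','tare_top'] for r in robot.mark_of('scene',t)[:2]])
P=pts('scene',d); m=(abs(P[...,2]-.201)<.0025)&(P[...,1]<-.1)&(P[...,0]>.48)&(P[...,0]<.71)
Q=P[m]; print(len(Q),Q.mean(0)); print(cv2.minAreaRect((Q[:,:2]*1000).astype(np.float32)))
E
```

```text
{'time_s': 8.35, 'joint_positions': [-0.8577, 0.0063, 0.5442, 1.8949, -0.0036, 1.2417, -0.2195], 'tool_pos': [0.4473, 0.1061, 0.3063], 'ee_rot': [-2.1158, -2.3218, 0.0004], 'ft_force': [0.0852, 0.4259, -1.3974], 'gripper_width': 0.0555}
[[-0.093, 0.996, -0.0], [0.996, 0.093, 0.0], [0.0, -0.0, -1.0]]
[([0.5808, -0.2035, 0.2003], 0.98), ([0.4796, -0.268, 0.2144], 0.42), ([0.5816, -0.2029, 0.1979], 0.37)]
3126 [ 0.57337805 -0.21198561  0.20134758]
((570.7142944335938, -334.10906982421875), (433.00213623046875, 181.23301696777344), 89.97463989257812)
```

View pics/s3.png

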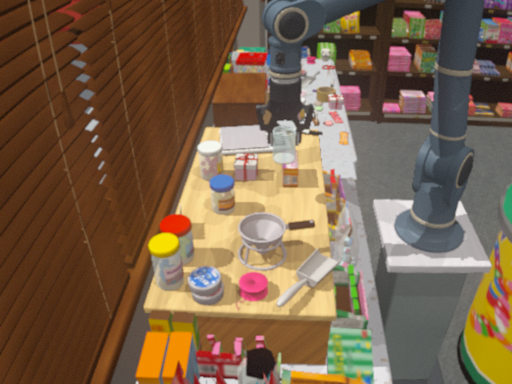

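View pics/c3d.png

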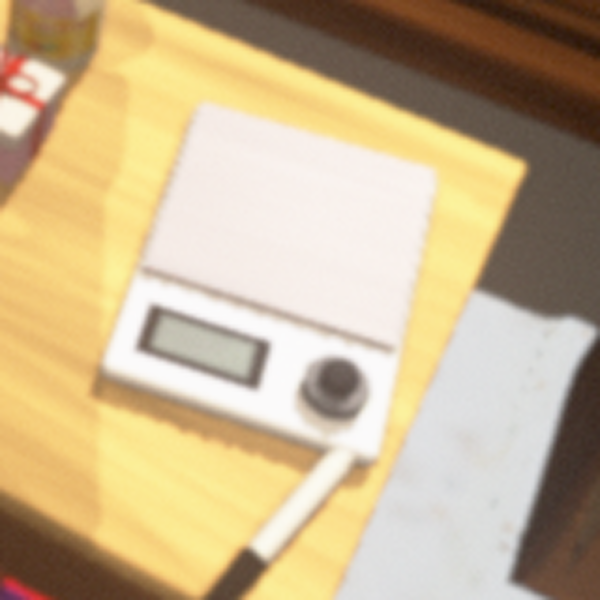

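The side view shows the jar held clear at (285,140). The scene crop shows the platter corners and the black button at crop (337,376).

```bash
python3 - <<'E'
from h import *
q=[ray('scene',280+x/3.75,160+y/3.75,.201) for x,y in [(202,102),(437,172),(392,348),(143,271)]]
print(q,np.mean(q,0)); print(ray('scene',280+337/3.75,160+376/3.75,.214))
go([.581,-.203,.32],0)
E
```

```text
[array([ 0.6362, -0.1175,  0.201 ]), array([ 0.6613, -0.2676,  0.201 ]), array([ 0.522, -0.288,  0.201]), array([ 0.4948, -0.143 ,  0.201 ])] [ 0.578575 -0.204025  0.201   ]
[ 0.4788 -0.2682  0.214 ]
shift [-32.01  10.48  -1.43] turn [-0.1  0.1  5.3] yang now 5.3
```

move_arm(
  series=[
    [[-3,1,-1,0,0,0,5],[-7.5,2.5,-1,0,0,0,5],[-12.5,4.2,-1,0,0,0,5],[-17.5,5.8,-1,0,0,0,5],[-22.5,7.4,-1,0,0,0,5],[-27.5,9,-1,0,0,0,5],[-30.5,10,-1,0,0,0,5],[-32,10.5,-1,0,0,0,5]],
  ],
)

```text
time_s: 9.55
tool_pos: [0.5816, -0.2044, 0.3156]
ee_rot: [-2.118, -2.319, 0.003]
ft_force: [-0.2, -0.7, -1.8]
gripper_width: 0.0556
```

move_arm(
  series=[
    [[0,0,0,0,0,0,5],[0,0,0,0,0,0,5]],
  ],
)

```text
time_s: 9.8
tool_pos: [0.5817, -0.2009, 0.3164]
ee_rot: [-2.113, -2.323, -0.001]
ft_force: [0.5, -0.1, -0.2]
gripper_width: 0.056
```

```bash
python3 - <<'E'
from h import *
st(); pic('side','s4.png');pic('wrist','w4.png')
print([(np.round(r['centre'],4).tolist(),round(r['conf'],2)) for t in ['jar_mid','jar_mouth','platter'] for r in robot.mark_of('wrist',t)[:2]])
go([.580,-.2035,.211],5)
E
```

```text
{'time_s': 9.8, 'joint_positions': [-0.315, 0.359, 0.7987, 1.5594, -0.2631, 1.3354, 0.6085], 'tool_pos': [0.5817, -0.2009, 0.3164], 'ee_rot': [-2.1128, -2.3232, -0.0013], 'ft_force': [0.4755, -0.0828, -0.17], 'gripper_width': 0.056}
[[-0.095, 0.996, -0.0], [0.996, 0.095, 0.002], [0.002, -0.0, -1.0]]
[([0.5767, -0.2039, 0.3525], 0.88), ([0.5833, -0.2027, 0.3837], 0.95), ([0.5787, -0.2013, 0.1984], 0.64)]
shift [-0.17 -0.2  10.59] turn [ 0.  -0.   0.4] yang now 5.4
```

View pics/w4.png

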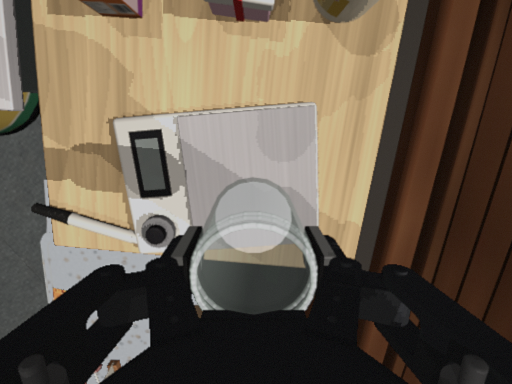

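The wrist view shows the jar upright over the platter, with the button at (157,231). Lowering it now.

move_arm(
  series=[
    [[-0.1,-0.1,3,0,0,0,5],[-0.2,-0.2,6,0,0,0,5],[-0.2,-0.2,8.5,0,0,0,5],[-0.2,-0.2,9.8,0,0,0,5],[-0.2,-0.2,10.3,0,0,0,5],[-0.2,-0.2,10.4,0,0,0,5],[-0.2,-0.2,10.4,0,0,0,5]],
  ],
)

```text
time_s: 10.92
tool_pos: [0.5805, -0.2051, 0.2135]
ee_rot: [2.115, 2.321, 0.001]
ft_force: [0.3, 0.1, -0.9]
gripper_width: 0.0561
```

```bash
python3 - <<'E'
from h import *
st(); pic('side','s5.png')
print(robot.mark_of('side','jar_mid')[:1])
a=cv2.imread('pics/s5.png')[90:170,220:320]; cv2.imwrite('pics/s5d.png',cv2.resize(a,None,fx=7,fy=7,interpolation=cv2.INTER_CUBIC))
E
```

```text
{'time_s': 10.925, 'joint_positions': [-0.2805, 0.4343, 0.7631, 1.7037, -0.3271, 1.1342, 0.669], 'tool_pos': [0.5805, -0.2051, 0.2135], 'ee_rot': [2.1151, 2.3212, 0.0012], 'ft_force': [0.3362, 0.0869, -0.9092], 'gripper_width': 0.0561}
[[-0.093, 0.996, 0.001], [0.996, 0.093, -0.0], [-0.0, 0.001, -1.0]]
[{'centre': [0.5793, -0.2091, 0.2476], 'conf': 0.63}]
```

View pics/s5d.png

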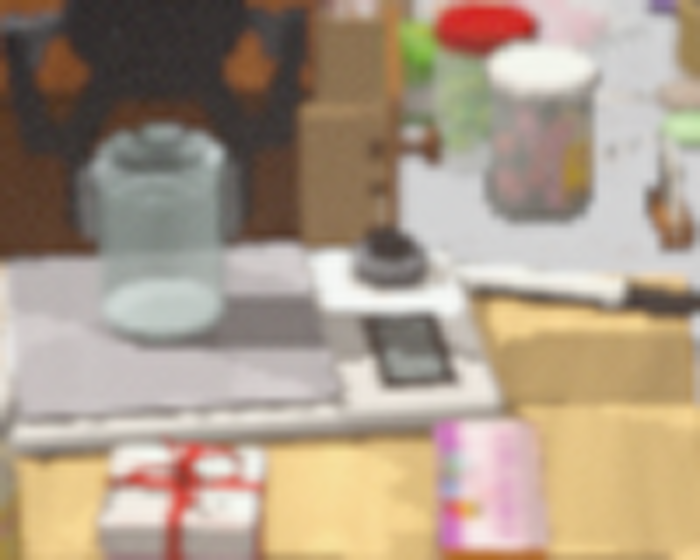

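move_arm(
  series=[
    [[0,0.05,0.1,0,0,0,5],[0,0.05,0.2,0,0,0,5],[0,0.05,0.25,0,0,0,5],[0,0.05,0.25,0,0,0,5]],
  ],
)

```text
time_s: 11.52
tool_pos: [0.5804, -0.2048, 0.2101]
ee_rot: [-2.116, -2.322, -0.0]
ft_force: [-0.0, 0.2, -0.6]
gripper_width: 0.0558
```

move_arm(
  series=[
    [[0,0,0.05,0,0,0,5],[0,0,0.1,0,0,0,5],[0,0,0.1,0,0,0,5]],
  ],
)

```text
time_s: 11.9
tool_pos: [0.5805, -0.2048, 0.2101]
ee_rot: [-2.116, -2.322, -0.001]
ft_force: [-1.7, 1.5, 4.4]
gripper_width: 0.0556
```

Contact at 4 N. Releasing and going straight up.

move_arm(
  series=[
    [[0,0,0,0,0,0,6],[0,0,0,0,0,0,6.5],[0,0,0,0,0,0,7.5],[0,0,0,0,0,0,8.3],[0,0,-1,0,0,0,8.3],[0,0,-4,0,0,0,8.3],[0,0,-8,0,0,0,8.3],[0,0,-12,0,0,0,8.3]],
  ],
)

```text
time_s: 12.9
tool_pos: [0.5804, -0.205, 0.3311]
ee_rot: [2.116, 2.321, 0.0]
ft_force: [0.6, 0.4, -1.1]
gripper_width: 0.0832
```

```bash
python3 - <<'E'
from h import *
st(); pic('side','s6.png'); 
p,d=pic('wrist','w6.png')
for n in ['wrist','side']:
  print(n,[(t,np.round(r['centre'],4).tolist(),round(r['conf'],2)) for t in ['jar_mid','jar_mouth','platter','tare_top'] for r in robot.mark_of(n,t)[:2]])
E
```

```text
{'time_s': 12.9, 'joint_positions': [-0.3136, 0.3511, 0.806, 1.5368, -0.2565, 1.3626, 0.6075], 'tool_pos': [0.5804, -0.205, 0.3311], 'ee_rot': [2.1159, 2.3214, 0.0005], 'ft_force': [0.5945, 0.3776, -1.0679], 'gripper_width': 0.0832}
[[-0.092, 0.996, 0.001], [0.996, 0.092, -0.0], [-0.0, 0.001, -1.0]]
wrist [('jar_mid', [0.5764, -0.2064, 0.2437], 0.65), ('jar_mouth', [0.5824, -0.2063, 0.2781], 0.92), ('tare_top', [0.4796, -0.2659, 0.2171], 0.59)]
side [('jar_mid', [0.5844, -0.2103, 0.2421], 0.74), ('jar_mid', [0.5508, -0.0107, 0.1763], 0.68), ('jar_mouth', [0.5832, -0.2009, 0.2833], 0.97), ('platter', [0.5809, -0.2032, 0.1971], 0.58)]
```

View pics/w6.png

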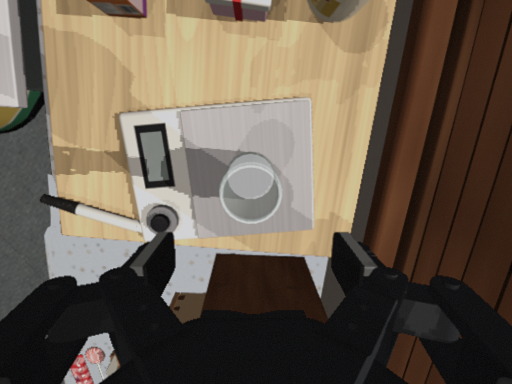

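View pics/s6.png

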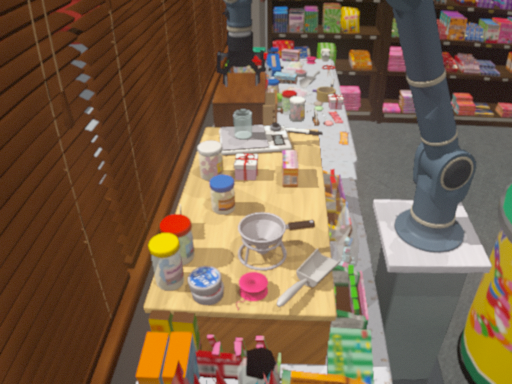

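```bash
python3 - <<'E'
from h import *
q=[ray('wrist',x,y,.201) for x,y in [(181,110),(311,99),(313,229),(196,237)]]
print(q,np.mean(q,0)); print(ray('wrist',160.5,219.5,.214),ray('wrist',250.5,192.5,.281))
im=cv2.imread('pics/w6.png'); cv2.imwrite('pics/w6c.png',cv2.resize(im[90:250,110:320],None,fx=3.7,fy=3.7,interpolation=cv2.INTER_CUBIC))
E
```

```text
[array([ 0.4975, -0.1365,  0.201 ]), array([ 0.6329, -0.1127,  0.201 ]), array([ 0.657 , -0.2577,  0.201 ]), array([ 0.519, -0.281,  0.201])] [ 0.5766   -0.196975  0.201   ]
[ 0.4807 -0.2571  0.214 ] [ 0.5778 -0.1978  0.281 ]
```

View pics/w6c.png

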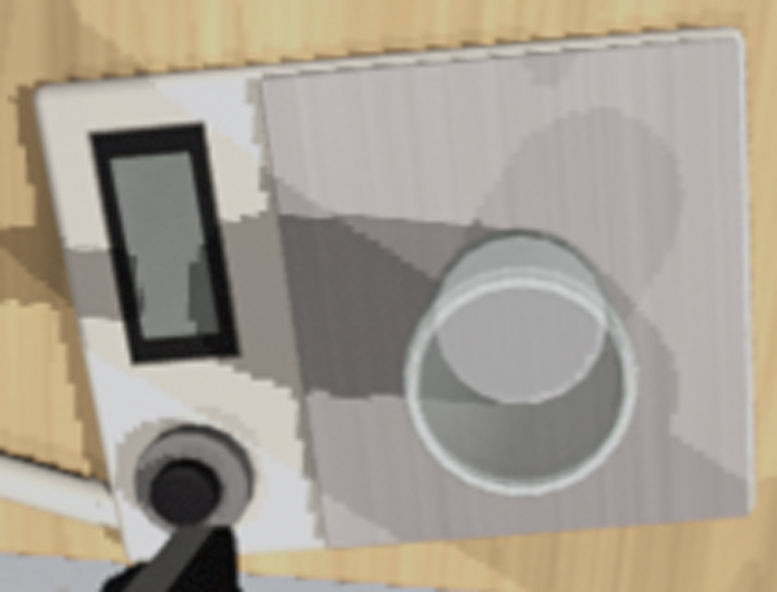

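Relative to the platter in the same wrist picture, the jar sits centred within 1–2 mm and upright. The button is at about (0.480, -0.268) by scene camera and network. The wrist camera shows a y-bias of about 6 mm here compared with the known TCP. Next I go over the button with the fingers closed.

move_arm(
  series=[
    [[0,-1,0,0,0,0,6],[-1.5,-3.5,0,0,0,0,3],[-3,-6.5,0,0,0,0,0],[-4.5,-9,0,0,0,0,0],[-5.3,-10.6,1,0,0,0,0],[-5.3,-10.6,4,0,0,0,0],[-5.3,-10.6,7,0,0,0,0],[-5.3,-10.6,8,0,0,0,0]],
  ],
)

```text
time_s: 14.4
tool_pos: [0.4786, -0.2666, 0.2471]
ee_rot: [-2.113, -2.32, 0.002]
ft_force: [-0.9, -0.3, -0.4]
gripper_width: 0.0001
```

move_arm(
  series=[
    [[0,0,0,0,0,0,0],[0,0,0,0,0,0,0]],
  ],
)

```text
time_s: 14.65
tool_pos: [0.4805, -0.2679, 0.2502]
ee_rot: [2.115, 2.321, 0.001]
ft_force: [0.7, 0.1, 0.6]
gripper_width: 0.0002
```

```bash
python3 - <<'E'
from h import *
st(); go([.480,-.268,.225],5.2); pic('wrist','w7.png'); pic('scene','c7.png'); pic('side','s7.png')
a=cv2.imread('pics/c7.png')[180:300,300:420]; b=cv2.imread('pics/s7.png')[80:180,200:340]
f=lambda a:cv2.resize(a,(390,390),interpolation=cv2.INTER_CUBIC)
cv2.imwrite('pics/cs7.png',np.hstack([f(a),f(b)]))
E
```

```text
{'time_s': 14.65, 'joint_positions': [-0.2387, 0.2775, 0.836, 1.8085, -0.2247, 1.152, 0.763], 'tool_pos': [0.4805, -0.2679, 0.2502], 'ee_rot': [2.1147, 2.3209, 0.0009], 'ft_force': [0.7417, 0.1374, 0.5894], 'gripper_width': 0.0002}
[[-0.093, 0.996, 0.002], [0.996, 0.093, -0.001], [-0.001, 0.002, -1.0]]
shift [-0.   -0.05  2.52] turn [0.1 0.1 0.1] yang now 5.3
```

View pics/cs7.png

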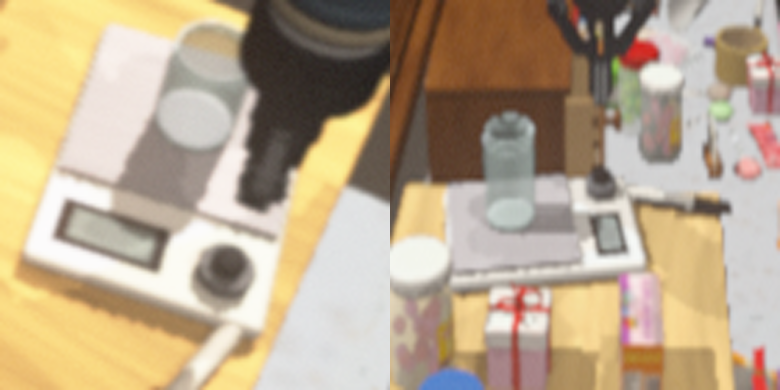

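View pics/w7.png

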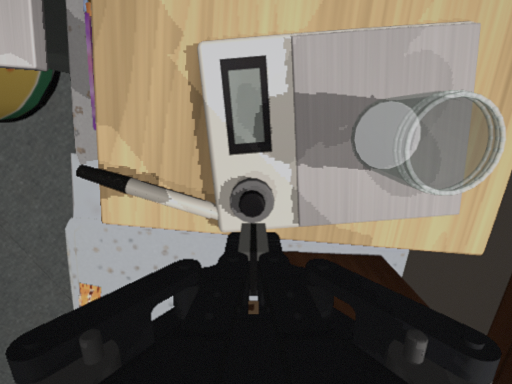

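```bash
python3 - <<'E'
from h import *
c=robot.camera_params('wrist'); s=robot.state()
for z in [.25,.214]:
    X=np.array([*s['tool_pos'][:2],z]); x=np.array(c['R'])@X+c['t']; a=x[:2]/x[2]; a=a*(1+c['k1']*(a@a)); print(a[0]*c['fx']+c['cx'],a[1]*c['fy']+c['cy'],c['fx']/x[2]/1000)
im=cv2.imread('pics/w7.png'); cv2.imwrite('pics/w7c.png',cv2.resize(im[170:250,210:300],None,fx=7,fy=7,interpolation=cv2.INTER_CUBIC))
E
```

```text
252.36627150121475 221.09767933350903 1.4827687834929668
252.34538678798128 204.5307270247718 1.2462286945605443
```

View pics/w7c.png

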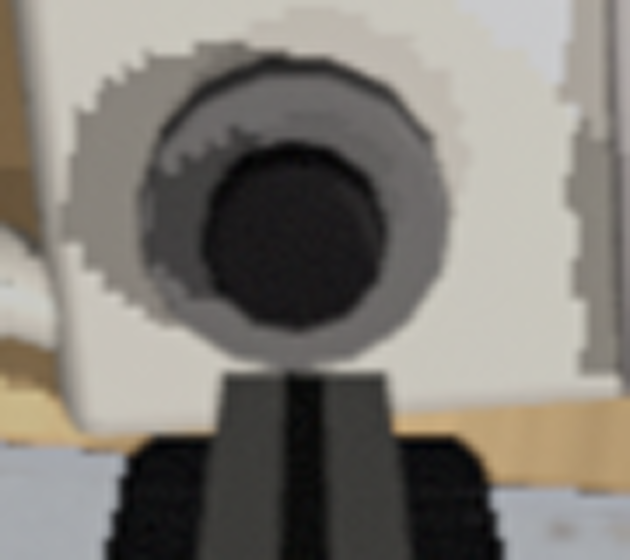

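The cap centre at (252,204) matches the TCP projection at (252.3,204.5), so it is aligned. Pressing in small steps.

move_arm(
  series=[
    [[0,0,1.5,0,0,0,0],[0,0,2.6,0,0,0,0],[0,0,3.1,0,0,0,0],[0,0,3.3,0,0,0,0],[0,0,3.5,0,0,0,0],[0,0,3.5,0,0,0,0]],
  ],
)

```text
time_s: 15.55
tool_pos: [0.4799, -0.2675, 0.2142]
ee_rot: [2.116, 2.322, 0.0]
ft_force: [0.7, 0.2, -0.7]
gripper_width: -0.0001
```

move_arm(
  series=[
    [[0,0,0.1,0,0,0,0],[0,0,0.2,0,0,0,0],[0,0,0.2,0,0,0,0]],
  ],
)

```text
time_s: 15.92
tool_pos: [0.4798, -0.2673, 0.2121]
ee_rot: [-2.116, -2.322, -0.0]
ft_force: [0.6, 0.2, -0.7]
gripper_width: -0.0004
```

move_arm(
  series=[
    [[0,0,0.1,0,0,0,0],[0,0,0.2,0,0,0,0],[0,0,0.2,0,0,0,0]],
  ],
)

```text
time_s: 16.3
tool_pos: [0.4798, -0.2673, 0.2101]
ee_rot: [-2.116, -2.322, 0.0]
ft_force: [-0.3, 0.6, -0.5]
gripper_width: -0.0001
```

move_arm(
  series=[
    [[0,0,0.1,0,0,0,0],[0,0,0.2,0,0,0,0],[0,0,0.2,0,0,0,0]],
  ],
)

```text
time_s: 16.68
tool_pos: [0.4798, -0.2673, 0.208]
ee_rot: [-2.116, -2.322, 0.0]
ft_force: [0.4, 0.1, -0.0]
gripper_width: 0.0
```

```bash
python3 - <<'E'
from h import *
for n in ['side','scene','wrist']: pic(n,n+'8.png')
st()
a=cv2.imread('pics/side8.png')[100:160,240:310]; b=cv2.imread('pics/scene8.png')[220:290,330:410]
c=cv2.imread('pics/wrist8.png')[170:250,210:300]
f=lambda a:cv2.resize(a,(265,265),interpolation=cv2.INTER_CUBIC)
cv2.imwrite('pics/cs8.png',np.hstack([f(a),f(b),f(c)]))
E
```

```text
{'time_s': 16.825, 'joint_positions': [-0.2135, 0.322, 0.8166, 1.8625, -0.2661, 1.0698, 0.7999], 'tool_pos': [0.4799, -0.2674, 0.2081], 'ee_rot': [-2.1159, -2.3222, -0.0], 'ft_force': [-1.1436, -0.3269, 0.0562], 'gripper_width': -0.0}
[[-0.093, 0.996, 0.0], [0.996, 0.093, 0.0], [0.0, 0.0, -1.0]]
```

View pics/cs8.png

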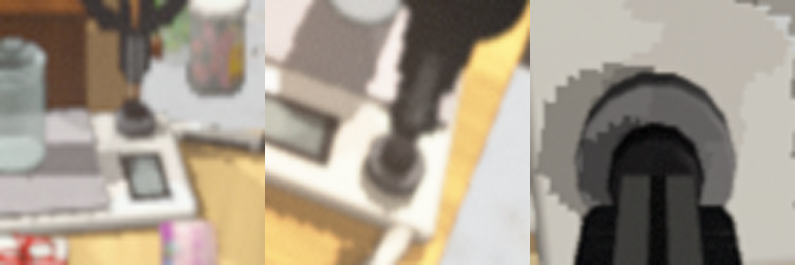

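move_arm(
  series=[
    [[0,0,0.1,0,0,0,0],[0,0,0.2,0,0,0,0],[0,0,0.2,0,0,0,0]],
  ],
)

```text
time_s: 17.2
tool_pos: [0.4798, -0.2673, 0.206]
ee_rot: [-2.116, -2.322, 0.0]
ft_force: [0.5, 0.8, -0.6]
gripper_width: 0.0003
```

```bash
python3 - <<'E'
from h import *
s=st(); p,d=robot.read_camera('wrist'); P=pts('wrist',d)
for u,v in [(248,232),(248,226),(256,226),(252,212),(252,216),(240,216),(252,200),(225,190),(270,190),(252,240)]: print(u,v,np.round(P[v,u],4))
p,d=robot.read_camera('side'); P=pts('side',d)
print(np.round(P[108:140:2,275],3).tolist())
print(np.round(P[108:140:2,277],3).tolist())
E
```

```text
{'time_s': 17.2, 'joint_positions': [-0.2122, 0.3243, 0.8155, 1.8651, -0.2683, 1.0658, 0.8018], 'tool_pos': [0.4798, -0.2673, 0.206], 'ee_rot': [-2.1157, -2.322, 0.0001], 'ft_force': [0.5422, 0.8292, -0.6341], 'gripper_width': 0.0003}
[[-0.093, 0.996, -0.0], [0.996, 0.093, 0.0], [0.0, -0.0, -1.0]]
248 232 [ 0.4766 -0.2559  0.2508]
248 226 [ 0.4764 -0.2558  0.243 ]
256 226 [ 0.4807 -0.2553  0.2434]
252 212 [ 0.4787 -0.2582  0.2136]
252 216 [ 0.4789 -0.2604  0.215 ]
240 216 [ 0.4713 -0.2625  0.2114]
252 200 [ 0.4781 -0.2522  0.2072]
225 190 [ 0.4591 -0.2504  0.1951]
270 190 [ 0.4903 -0.2476  0.1947]
252 240 [ 0.4786 -0.2556  0.2603]
[[0.481, -0.264, 0.273], [0.481, -0.257, 0.269], [0.481, -0.258, 0.262], [0.481, -0.26, 0.254], [0.481, -0.257, 0.248], [0.481, -0.251, 0.244], [0.486, -0.425, 0.155], [0.481, -0.276, 0.218], [0.481, -0.26, 0.218], [0.481, -0.262, 0.21], [0.481, -0.253, 0.207], [0.481, -0.251, 0.201], [0.48, -0.247, 0.195], [0.48, -0.229, 0.197], [0.479, -0.212, 0.199], [0.479, -0.203, 0.196]]
[[0.475, -0.259, 0.275], [0.475, -0.261, 0.267], [0.474, -0.256, 0.263], [0.474, -0.253, 0.257], [0.475, -0.262, 0.246], [0.474, -0.254, 0.243], [0.486, -0.731, 0.01], [0.486, -0.709, 0.011], [0.475, -0.269, 0.214], [0.475, -0.268, 0.207], [0.474, -0.259, 0.204], [0.474, -0.252, 0.2], [0.474, -0.248, 0.195], [0.474, -0.233, 0.195], [0.473, -0.219, 0.195], [0.473, -0.207, 0.194]]
```

Depth from both cameras puts the real fingertips at z ≈ 0.241 while the reported TCP is 0.206, so the fingertips end about 34 mm behind the reported TCP. The cap top is at z ≈ 0.214. I'll go further down on force and use this offset for the funnel too.

move_arm(
  series=[
    [[0,0,1,0,0,0,0],[0,0,1.8,0,0,0,0],[0,0,2.2,0,0,0,0],[0,0,2.3,0,0,0,0],[0,0,2.3,0,0,0,0]],
  ],
)

```text
time_s: 17.92
tool_pos: [0.4796, -0.2671, 0.1832]
ee_rot: [-2.115, -2.321, -0.0]
ft_force: [-1.9, 1.1, 3.0]
gripper_width: -0.0001
```

move_arm(
  series=[
    [[0,0,0.1,0,0,0,0],[0,0,0.2,0,0,0,0],[0,0,0.2,0,0,0,0]],
  ],
)

```text
time_s: 18.3
tool_pos: [0.4797, -0.2671, 0.1824]
ee_rot: [-2.115, -2.321, -0.002]
ft_force: [-5.2, 3.1, 11.0]
gripper_width: 0.0001
```

move_arm(
  series=[
    [[0,0,0.1,0,0,0,0],[0,0,0.2,0,0,0,0],[0,0,0.2,0,0,0,0]],
  ],
)

```text
time_s: 18.68
tool_pos: [0.4798, -0.2672, 0.1821]
ee_rot: [-2.115, -2.321, -0.004]
ft_force: [-8.5, 7.4, 23.5]
gripper_width: 0.0004
```

```bash
python3 - <<'E'
from h import *
s=st(); p,d=pic('wrist','w9.png'); P=pts('wrist',d)
for v in range(196,234,3): print(v,np.round(P[v,[240,252,258]],4).tolist())
p,d=pic('side','s9.png'); P=pts('side',d)
print(np.round(P[108:140:2,275],3).tolist())
a=cv2.imread('pics/side8.png')[100:150,250:300];b=cv2.imread('pics/s9.png')[100:150,250:300]
c=cv2.imread('pics/w9.png')[170:250,210:300]
f=lambda a:cv2.resize(a,(265,265),interpolation=cv2.INTER_CUBIC)
cv2.imwrite('pics/cs9.png',np.hstack([f(a),f(b),f(c)]))
E
```

```text
{'time_s': 18.675, 'joint_positions': [-0.1931, 0.3525, 0.8006, 1.8924, -0.2986, 1.0198, 0.8286], 'tool_pos': [0.4798, -0.2672, 0.1821], 'ee_rot': [-2.1151, -2.3211, -0.0043], 'ft_force': [-8.4939, 7.4089, 23.4894], 'gripper_width': 0.0004}
[[-0.093, 0.996, 0.001], [0.996, 0.093, 0.003], [0.003, 0.001, -1.0]]
196 [[0.4703, -0.2465, 0.1953], [0.4776, -0.246, 0.1948], [0.4812, -0.2457, 0.1946]]
199 [[0.4705, -0.2485, 0.1951], [0.4777, -0.2478, 0.1952], [0.4813, -0.2472, 0.1961]]
202 [[0.4706, -0.2502, 0.1956], [0.4779, -0.2496, 0.1954], [0.4816, -0.2497, 0.1941]]
205 [[0.4708, -0.2525, 0.1944], [0.4779, -0.2499, 0.2004], [0.4815, -0.2496, 0.2002]]
208 [[0.471, -0.2519, 0.2019], [0.4779, -0.2498, 0.2063], [0.4814, -0.2496, 0.2061]]
211 [[0.4713, -0.2524, 0.2059], [0.4781, -0.2514, 0.2068], [0.4815, -0.2511, 0.2067]]
214 [[0.4714, -0.2538, 0.207], [0.4783, -0.2535, 0.206], [0.4817, -0.2527, 0.2075]]
217 [[0.4716, -0.2559, 0.2064], [0.4784, -0.2547, 0.2079], [0.4818, -0.2545, 0.2074]]
220 [[0.4717, -0.2572, 0.2075], [0.4786, -0.2564, 0.2079], [0.482, -0.2561, 0.208]]
223 [[0.4719, -0.2587, 0.2085], [0.4785, -0.2556, 0.2148], [0.4818, -0.2554, 0.2144]]
226 [[0.472, -0.2614, 0.2065], [0.4785, -0.2556, 0.219], [0.4816, -0.255, 0.2197]]
229 [[0.4722, -0.262, 0.2093], [0.4785, -0.2554, 0.2235], [0.4816, -0.2551, 0.2236]]
232 [[0.4724, -0.2598, 0.2186], [0.4786, -0.2561, 0.2257], [0.4815, -0.2551, 0.2274]]
[[0.486, -0.423, 0.203], [0.486, -0.426, 0.194], [0.486, -0.422, 0.188], [0.481, -0.267, 0.251], [0.481, -0.256, 0.249], [0.481, -0.255, 0.242], [0.481, -0.255, 0.235], [0.481, -0.255, 0.228], [0.481, -0.257, 0.219], [0.481, -0.257, 0.212], [0.481, -0.255, 0.206], [0.48, -0.248, 0.202], [0.48, -0.243, 0.197], [0.48, -0.232, 0.196], [0.479, -0.214, 0.198], [0.479, -0.203, 0.196]]
```

View pics/cs9.png

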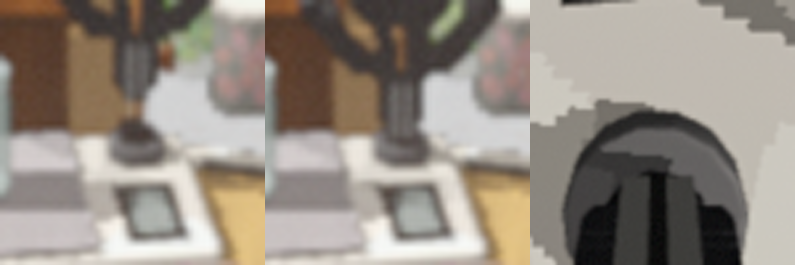

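The cap went from z 0.214 to about 0.209, flush with the bezel, with a hard stop and 23 N (4 N needed), so the button was pressed fully. Now I go straight up and towards the funnel.

move_arm(
  series=[
    [[0,0,-2,0,0,0,0],[0,0,-7,0,0,0,0],[0,0,-13,0,0,0,0],[0,0,-19,0,0,0,0],[3,0,-22,0,0,8,0],[8,0,-22,0,0,18,0],[13,0,-22,0,0,28,0],[18,-0.5,-22,0,0,38,3]],
  ],
)

```text
time_s: 19.77
tool_pos: [0.462, -0.1025, 0.399]
ee_rot: [-2.695, -1.614, -0.002]
ft_force: [0.3, -0.0, 0.8]
gripper_width: 0.0172
```

```bash
python3 - <<'E'
from h import *
s=st(); go([.39,.305,.40],-79)
p,d=pic('scene','c10.png')
print([(t,np.round(r['centre'],4).tolist(),round(r['conf'],2)) for t in ['jar_mid','jar_mouth','platter','tare_top'] for r in robot.mark_of('scene',t)[:1]])
E
```

```text
{'time_s': 19.775, 'joint_positions': [-0.6504, -0.0272, 0.7765, 1.7144, 0.0183, 1.4459, -0.3679], 'tool_pos': [0.462, -0.1025, 0.399], 'ee_rot': [-2.6949, -1.6141, -0.0018], 'ft_force': [0.265, -0.0255, 0.7758], 'gripper_width': 0.0172}
[[0.472, 0.882, 0.001], [0.882, -0.472, 0.001], [0.001, 0.0, -1.0]]
shift [ 32.53 -25.58  -0.08] turn [-0.  -0.1 50.8] yang now -28.2
[('jar_mid', [0.5824, -0.2069, 0.2412], 0.75), ('jar_mouth', [0.5838, -0.21, 0.2807], 0.77), ('platter', [0.5802, -0.2025, 0.1974], 0.69), ('tare_top', [0.4799, -0.2696, 0.2112], 0.45)]
```

View pics/c10.png

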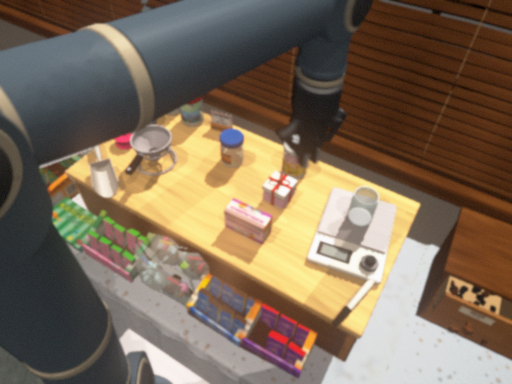

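The scene view shows the jar standing upright on the platter at (362,205), the button up again and the other goods in place. Moving on to the funnel.

move_arm(
  series=[
    [[4,-3.2,0,0,0,7,5],[8,-6.4,0,0,0,14,6],[12,-9.6,0,0,0,21,6],[16,-12.8,0,0,0,28,6],[20,-16,0,0,0,35,6],[24.5,-19.2,0,0,0,42,6],[28.5,-22.4,0,0,0,50,6],[32.5,-25.6,0,0,0,50.8,6]],
  ],
)

```text
time_s: 21.02
tool_pos: [0.3889, 0.3035, 0.3994]
ee_rot: [-3.126, -0.303, -0.0]
ft_force: [0.3, -0.2, 0.1]
gripper_width: 0.0601
```

move_arm(
  series=[
    [[0,0,0,0,0,0,6],[0,0,0,0,0,0,6]],
  ],
)

```text
time_s: 21.28
tool_pos: [0.389, 0.3017, 0.3992]
ee_rot: [3.127, 0.306, -0.001]
ft_force: [0.5, -0.4, 0.2]
gripper_width: 0.06
```

```bash
python3 - <<'E'
from h import *
s=st(); p,d=pic('wrist','w11.png'); P=pts('wrist',d); np.save('P11.npy',P)
print([(t,np.round(r['centre'],4).tolist(),round(r['conf'],2)) for t in ['funnel_handle','funnel_spout','stand'] for r in robot.mark_of('wrist',t)[:1]])
E
```

```text
{'time_s': 21.275, 'joint_positions': [-0.9825, 0.0398, 0.2491, 1.6563, -0.0101, 1.4471, -2.1084], 'tool_pos': [0.389, 0.3017, 0.3992], 'ee_rot': [3.1266, 0.3055, -0.0007], 'ft_force': [0.54, -0.4081, 0.1833], 'gripper_width': 0.06}
[[0.981, 0.194, -0.0], [0.194, -0.981, -0.0], [-0.0, 0.0, -1.0]]
[('funnel_handle', [0.4069, 0.3116, 0.2464], 0.74), ('funnel_spout', [0.6052, 0.1575, 0.1804], 0.69), ('stand', [0.5538, -0.0073, 0.1765], 0.21)]
```

View pics/w11.png

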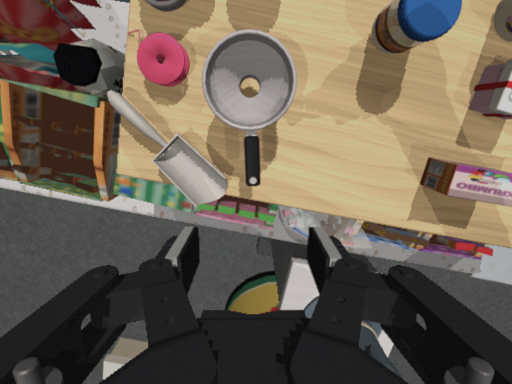

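```bash
python3 - <<'E'
from h import *
P=np.load('P11.npy')
for u,v in [(252,145),(252,160),(252,175),(252,183),(245,160),(236,160),(265,160)]: print(u,v,np.round(P[v,u],4))
m=(P[...,2]>.235)&(P[...,2]<.275)&(P[...,0]<.445)&(P[...,0]>.36)&(P[...,1]>.25)&(P[...,1]<.36)
Q=P[m]; print(len(Q),np.median(Q[:,2]),cv2.minAreaRect((Q[:,:2]*1000).astype(np.float32)))
m=(P[...,2]>.237)&(P[...,2]<.275)&(P[...,0]<.56)&(P[...,0]>.435)&(P[...,1]>.25)&(P[...,1]<.39); Q=P[m]; print(cv2.minEnclosingCircle((Q[:,:2]*1000).astype(np.float32)),np.percentile(Q[:,2],95))
print(ray('wrist',252.3,161,.256),ray('wrist',252,137,.256),ray('wrist',252.7,186,.256),ray('wrist',249.5,80.5,.245))
E
```

```text
252 145 [0.4244 0.3105 0.2558]
252 160 [0.4074 0.3072 0.2558]
252 175 [0.3901 0.3038 0.2569]
252 183 [0.3806 0.3019 0.2572]
245 160 [0.4054 0.3152 0.2532]
236 160 [0.3915 0.328  0.1795]
265 160 [0.3993 0.2866 0.1777]
907 0.2554408948829906 ((417.27374267578125, 310.9867248535156), (83.1006851196289, 36.90855407714844), 29.2397518157959)
((487.8633117675781, 326.2142639160156), 54.675907135009766) 0.2591006397500143
[0.4056 0.3072 0.256 ] [0.4326 0.3129 0.256 ] [0.3761 0.3009 0.256 ] [0.4929 0.3276 0.245 ]
```

The wrist view shows the bar handle from (252,137) to (252.7,186), parallel to the tool's x, and the funnel mouth at (249.5,81). The handle centre comes out at (0.4055,0.3075,0.249) with a yaw of 12°. The scoop is close on the left, so I'll keep the opening small.

```bash
python3 - <<'E'
from h import *
go([.408,.308,.203],-78)
E
```

```text
shift [ 2.05 -0.2  19.68] turn [-0.1  0.  -0.8] yang now -78.8
```

move_arm(
  series=[
    [[1,-0.1,3,0,0,-0.8,3.8],[2,-0.2,7,0,0,-0.8,3.8],[2,-0.2,10.5,0,0,-0.8,3.8],[2,-0.2,12.5,0,0,-0.8,3.8],[2,-0.2,13.5,0,0,-0.8,3.8],[2,-0.2,13.5,0,0,-0.8,3.8]],
  ],
)

```text
time_s: 22.22
tool_pos: [0.4067, 0.3089, 0.2646]
ee_rot: [-3.123, -0.331, 0.001]
ft_force: [0.7, -0.2, -0.1]
gripper_width: 0.0383
```

```bash
python3 - <<'E'
from h import *
s=st(); p,d=pic('wrist','w12.png'); pic('side','s12.png'); go([.408,.308,.203],-78)
a=cv2.imread('pics/w12.png')[100:300,150:350];b=cv2.imread('pics/s12.png')[180:280,230:330]
f=lambda a:cv2.resize(a,(395,395),interpolation=cv2.INTER_CUBIC)
cv2.imwrite('pics/cs12.png',np.hstack([f(a),f(b)]))
E
```

```text
{'time_s': 22.225, 'joint_positions': [-0.9579, 0.1421, 0.2562, 1.8472, -0.0406, 1.1573, -2.0476], 'tool_pos': [0.4067, 0.3089, 0.2646], 'ee_rot': [-3.1231, -0.3308, 0.0013], 'ft_force': [0.74, -0.2412, -0.1291], 'gripper_width': 0.0383}
[[0.978, 0.209, -0.001], [0.209, -0.978, 0.001], [-0.001, -0.001, -1.0]]
shift [0.05 0.18 6.26] turn [-0.1 -0.1  0.1] yang now -77.9
```

View pics/cs12.png

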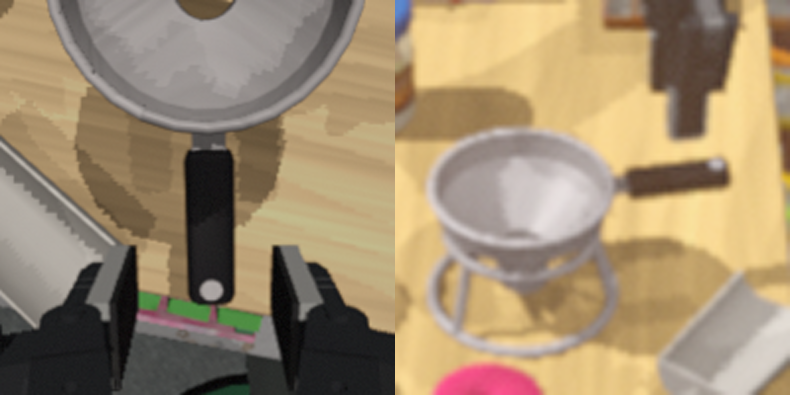

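The pads' midpoint is about 3–4 mm to the left of the bar in the picture, so I shift +0.3 cm in tool y and descend.

move_arm(
  series=[
    [[0.1,0.3,1,0,0,0,3.8],[0.1,0.3,3,0,0,0,3.8],[0.1,0.3,4.8,0,0,0,3.8],[0.1,0.3,5.8,0,0,0,3.8],[0.1,0.3,6.2,0,0,0,3.8],[0.1,0.3,6.2,0,0,0,3.8]],
  ],
)

```text
time_s: 23.08
tool_pos: [0.4083, 0.3068, 0.2027]
ee_rot: [-3.123, -0.332, 0.001]
ft_force: [0.3, -0.2, 0.2]
gripper_width: 0.0379
```

```bash
python3 - <<'E'
from h import *
s=st(); p,d=pic('wrist','w13.png'); pic('side','s13.png')
a=cv2.imread('pics/w13.png')[100:300,150:350];b=cv2.imread('pics/s13.png')[180:280,230:330]
f=lambda a:cv2.resize(a,(395,395),interpolation=cv2.INTER_CUBIC)
cv2.imwrite('pics/cs13.png',np.hstack([f(a),f(b)]))
E
```

```text
{'time_s': 23.075, 'joint_positions': [-0.9451, 0.1985, 0.2545, 1.9305, -0.0599, 1.0192, -2.0231], 'tool_pos': [0.4083, 0.3068, 0.2027], 'ee_rot': [-3.1227, -0.3317, 0.0005], 'ft_force': [0.2785, -0.1937, 0.1835], 'gripper_width': 0.0379}
[[0.978, 0.21, -0.0], [0.21, -0.978, 0.001], [-0.0, -0.001, -1.0]]
```

View pics/cs13.png

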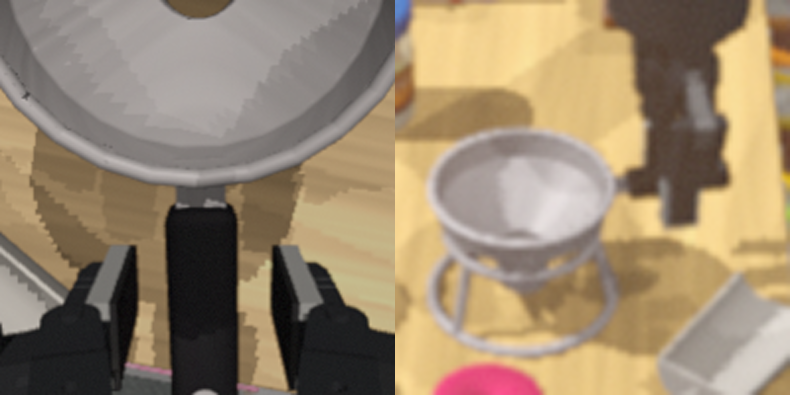

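Well centred, with the pads straddling the bar. Closing.

move_arm(
  series=[
    [[0,0,0,0,0,0,3],[0,0,0,0,0,0,2.4],[0,0,0,0,0,0,1.8],[0,0,0,0,0,0,1],[0,0,0,0,0,0,0.5],[0,0,0,0,0,0,0.5],[0,0,0,0,0,0,0.5]],
  ],
  grip_force=90,
)

```text
time_s: 24.05
tool_pos: [0.4082, 0.3072, 0.2027]
ee_rot: [-3.122, -0.332, 0.0]
ft_force: [-0.3, 2.4, 1.4]
gripper_width: 0.016
```

move_arm(
  series=[
    [[0,0,-0.3,0,0,0,0.5],[0,0,-0.8,0,0,0,0.5],[0,0,-1.5,0,0,0,0.5],[0,0,-2.5,0,0,0,0.5],[0,0,-3.5,0,0,0,0.5],[0,0,-4,0,0,0,0.5],[0,0,-4,0,0,0,0.5]],
  ],
)

```text
time_s: 24.92
tool_pos: [0.4083, 0.3067, 0.243]
ee_rot: [-3.122, -0.332, 0.0]
ft_force: [0.2, 0.6, -0.5]
gripper_width: 0.0163
```

```bash
python3 - <<'E'
from h import *
s=st(); p,d=pic('wrist','w14.png'); pic('side','s14.png')
a=cv2.imread('pics/w14.png')[:,60:444];b=cv2.imread('pics/s14.png')[160:280,220:340]
f=lambda a:cv2.resize(a,(395,395),interpolation=cv2.INTER_CUBIC)
cv2.imwrite('pics/cs14.png',np.hstack([f(a),f(b)]))
E
```

```text
{'time_s': 24.925, 'joint_positions': [-0.9518, 0.1594, 0.2575, 1.8785, -0.0467, 1.1084, -2.0356], 'tool_pos': [0.4083, 0.3067, 0.243], 'ee_rot': [-3.1223, -0.3318, 0.0], 'ft_force': [0.1611, 0.5575, -0.5357], 'gripper_width': 0.0163}
[[0.978, 0.21, -0.0], [0.21, -0.978, 0.002], [0.0, -0.002, -1.0]]
```

View pics/cs14.png

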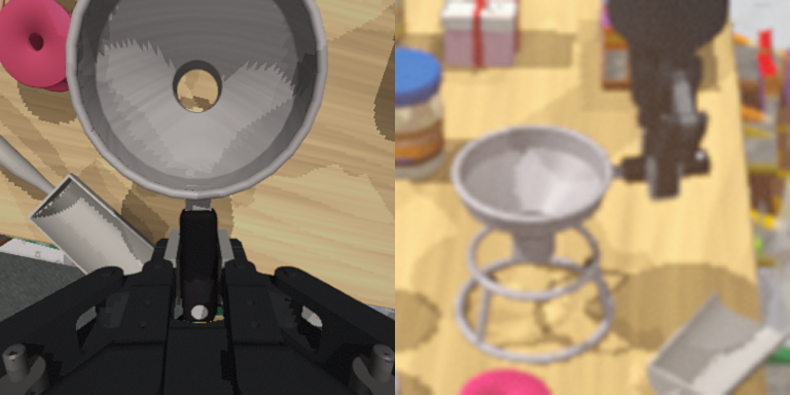

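The funnel is lifted, level, and out of the ring (spout at right-pane (535,235)). Straight up more, then across.

move_arm(
  series=[
    [[0,0,-2,0,0,0,0.5],[0,0,-5,0,0,0,0.5],[0,0,-8.5,0,0,0,0.5],[0,1,-12,0,0,0,0.5],[-0.2,4,-14,0,0,0,0.5],[-0.4,8,-14,0,0,0,0.5],[-0.6,12.5,-14,0,0,0,0.5],[-0.8,17,-14,0,0,0,0.5]],
  ],
)

```text
time_s: 26.02
tool_pos: [0.436, 0.137, 0.382]
ee_rot: [-3.123, -0.332, 0.002]
ft_force: [-0.1, 0.6, -1.2]
gripper_width: 0.0165
```

```bash
python3 - <<'E'
from h import *
s=st(); go([.490,-.223,.385],-78)
E
```

```text
{'time_s': 26.025, 'joint_positions': [-0.8056, -0.0313, 0.4016, 1.7606, 0.0112, 1.4107, -1.7649], 'tool_pos': [0.436, 0.137, 0.382], 'ee_rot': [-3.1231, -0.3322, 0.0019], 'ft_force': [-0.1206, 0.607, -1.1584], 'gripper_width': 0.0165}
[[0.978, 0.21, -0.001], [0.21, -0.978, 0.001], [-0.001, -0.001, -1.0]]
shift [-2.3  36.33 -0.34] turn [-0.1  0.1  0.1] yang now -77.9
```

move_arm(
  series=[
    [[-0.3,4.5,-0.5,0,0,0,0.5],[-0.6,9.5,-0.5,0,0,0,0.5],[-0.9,14.5,-0.5,0,0,0,0.5],[-1.2,19.5,-0.5,0,0,0,0.5],[-1.5,24.5,-0.5,0,0,0,0.5],[-1.8,29,-0.5,0,0,0,0.5],[-2.1,33,-0.5,0,0,0,0.5],[-2.3,35.5,-0.5,0,0,0,0.5]],
  ],
)

```text
time_s: 27.02
tool_pos: [0.4877, -0.2156, 0.3866]
ee_rot: [-3.124, -0.328, 0.003]
ft_force: [0.4, 0.8, -0.7]
gripper_width: 0.0162
```

move_arm(
  series=[
    [[0,0,0,0,0,0,0.5],[0,0,0,0,0,0,0.5],[0,0,0,0,0,0,0.5]],
  ],
)

```text
time_s: 27.4
tool_pos: [0.4885, -0.2119, 0.3868]
ee_rot: [-3.122, -0.336, 0.001]
ft_force: [-0.6, 0.4, -1.1]
gripper_width: 0.0163
```

```bash
python3 - <<'E'
from h import *
s=st()
for n in ['wrist','side','scene']:
  pic(n,n+'15.png')
  print(n,[(t,np.round(r['centre'],4).tolist(),round(r['conf'],2)) for t in ['jar_mouth','jar_mid','funnel_handle','funnel_spout'] for r in robot.mark_of(n,t)[:1]])
f=lambda a:cv2.resize(a,(395,395),interpolation=cv2.INTER_CUBIC)
cv2.imwrite('pics/cs15.png',np.hstack([f(cv2.imread('pics/side15.png')[60:180,200:320]),f(cv2.imread('pics/scene15.png')[130:290,280:440])]))
E
```

```text
{'time_s': 27.4, 'joint_positions': [-0.3863, 0.1373, 0.8299, 1.6222, -0.1035, 1.4288, -0.9028], 'tool_pos': [0.4885, -0.2119, 0.3868], 'ee_rot': [-3.1217, -0.3356, 0.0011], 'ft_force': [-0.5913, 0.4287, -1.1402], 'gripper_width': 0.0163}
[[0.977, 0.213, -0.001], [0.213, -0.977, 0.002], [-0.0, -0.002, -1.0]]
wrist [('jar_mouth', [0.5818, -0.205, 0.2775], 0.95), ('jar_mid', [0.5738, -0.2068, 0.2461], 0.68), ('funnel_handle', [0.4875, -0.2119, 0.429], 0.61)]
side [('jar_mouth', [0.5823, -0.2024, 0.2826], 0.88), ('jar_mid', [0.5837, -0.2084, 0.2442], 0.58), ('funnel_handle', [0.4822, -0.2108, 0.4311], 0.65), ('funnel_spout', [0.5698, -0.1968, 0.3692], 0.98)]
scene [('jar_mouth', [0.5835, -0.207, 0.2805], 0.88), ('jar_mid', [0.5806, -0.208, 0.2417], 0.7), ('funnel_handle', [0.4882, -0.2132, 0.4302], 0.63), ('funnel_spout', [0.5695, -0.1935, 0.3765], 0.94)]
```

View pics/cs15.png

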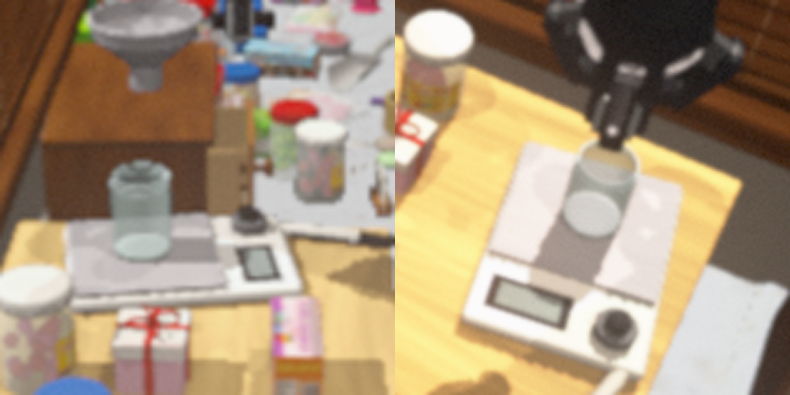

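View pics/wrist15.png

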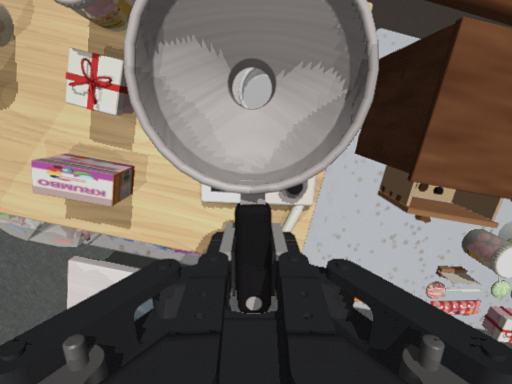

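```bash
cat > tilt.py <<'E'
from h import *
def tilt():
    s=robot.state(); R=Rn.from_rotvec(s['ee_rot']).as_matrix()
    p,d=robot.read_camera('wrist'); P=pts('wrist',d)
    T=(P-np.array(s['tool_pos']))@R
    m=(d>0)&(T[...,0]>.025)&(T[...,0]<.15)&(abs(T[...,1])<.06)&(T[...,2]<-.02)&(T[...,2]>-.09)
    Q=P[m]; c=Q[:,:2].mean(0)
    # rim: highest points per angular bin around approx axis
    c=np.array(s['tool_pos'])[:2]+R[:2,0]*.0865
    for it in range(3):
        a=np.arctan2(Q[:,1]-c[1],Q[:,0]-c[0]); r=np.hypot(*(Q[:,:2]-c).T)
        sel=[]
        for b in np.linspace(-np.pi,np.pi,37)[:-1]:
            k=np.where((a>=b)&(a<b+np.pi/18)&(r>.042)&(r<.058))[0]
            if len(k)>3: sel.append(Q[k[np.argsort(-Q[k,2])[:6]]].mean(0))
        S=np.array(sel); A=np.c_[2*S[:,:2],np.ones(len(S))]; x=np.linalg.lstsq(A,(S[:,:2]**2).sum(1),rcond=None)[0]; c=x[:2]
    B=np.c_[S[:,:2]-c,np.ones(len(S))]; pl=np.linalg.lstsq(B,S[:,2],rcond=None)[0]
    print('rim n',len(S),'centre',c.round(4),'z',pl[2].round(4),'slope deg x,y',np.degrees(pl[:2]).round(2),'rad',np.sqrt(x[2]+c@c).round(4),'TCP',np.round(s['tool_pos'],4),'in tool',((np.r_[c,pl[2]]-s['tool_pos'])@R).round(4))
tilt()
E
python3 tilt.py
```

```text
rim n 30 centre [ 0.5691 -0.1942] z 0.44 slope deg x,y [-6.01 -1.36] rad 0.0476 TCP [ 0.4882 -0.2134  0.3869] in tool [ 0.0831 -0.0018 -0.0531]
```

```bash
python3 - <<'E'
from h import *
a=cv2.imread('pics/side15.png')[45:95,215:290]; b=cv2.imread('pics/side0.png')[205:255,232:307]
f=lambda a:cv2.resize(a,(600,290),interpolation=cv2.INTER_CUBIC)
cv2.imwrite('pics/z15.png',np.vstack([f(a),f(b)]))
p,d=robot.read_camera('wrist');P=pts('wrist',d)
# profile along tool x through funnel axis col 252
for v in range(0,200,8): print(v,np.round(P[v,252],3),end=' ')
print()
for u in range(120,390,8): print(u,np.round(P[88,u],3),end=' ')
E
```

```text
0 [ 0.605 -0.187  0.417] 8 [ 0.602 -0.188  0.417] 16 [ 0.6   -0.188  0.411] 24 [ 0.597 -0.188  0.409] 32 [ 0.595 -0.189  0.406] 40 [ 0.592 -0.19   0.403] 48 [ 0.588 -0.19   0.402] 56 [ 0.585 -0.191  0.399] 64 [ 0.583 -0.191  0.384] 72 [ 0.601 -0.187  0.236] 80 [ 0.597 -0.188  0.205] 88 [ 0.588 -0.19   0.205] 96 [ 0.578 -0.192  0.206] 104 [ 0.569 -0.193  0.206] 112 [ 0.556 -0.197  0.398] 120 [ 0.552 -0.198  0.403] 128 [ 0.548 -0.199  0.406] 136 [ 0.544 -0.2    0.411] 144 [ 0.54  -0.201  0.414] 152 [ 0.537 -0.202  0.417] 160 [ 0.533 -0.202  0.421] 168 [ 0.53  -0.203  0.424] 176 [ 0.527 -0.204  0.43 ] 184 [ 0.525 -0.204  0.439] 192 [ 0.522 -0.205  0.441] 
120 [ 0.554 -0.039  0.225] 128 [ 0.554 -0.145  0.44 ] 136 [ 0.555 -0.149  0.441] 144 [ 0.556 -0.15   0.435] 152 [ 0.557 -0.151  0.427] 160 [ 0.558 -0.153  0.424] 168 [ 0.558 -0.156  0.421] 176 [ 0.559 -0.159  0.419] 184 [ 0.56  -0.162  0.417] 192 [ 0.561 -0.165  0.412] 200 [ 0.562 -0.169  0.41 ] 208 [ 0.563 -0.172  0.406] 216 [ 0.564 -0.176  0.403] 224 [ 0.566 -0.179  0.399] 232 [ 0.568 -0.182  0.378] 240 [ 0.578 -0.18   0.282] 248 [ 0.587 -0.185  0.205] 256 [ 0.589 -0.194  0.206] 264 [ 0.591 -0.204  0.206] 272 [ 0.573 -0.206  0.382] 280 [ 0.572 -0.21   0.4  ] 288 [ 0.573 -0.214  0.404] 296 [ 0.573 -0.217  0.407] 304 [ 0.573 -0.221  0.41 ] 312 [ 0.574 -0.224  0.414] 320 [ 0.575 -0.228  0.415] 328 [ 0.575 -0.231  0.42 ] 336 [ 0.575 -0.234  0.422] 344 [ 0.576 -0.237  0.425] 352 [ 0.576 -0.239  0.429] 360 [ 0.575 -0.24   0.437] 368 [ 0.575 -0.242  0.442] 376 [ 0.651 -0.402  0.045] 384 [ 0.648 -0.403  0.078]
```

View pics/z15.png

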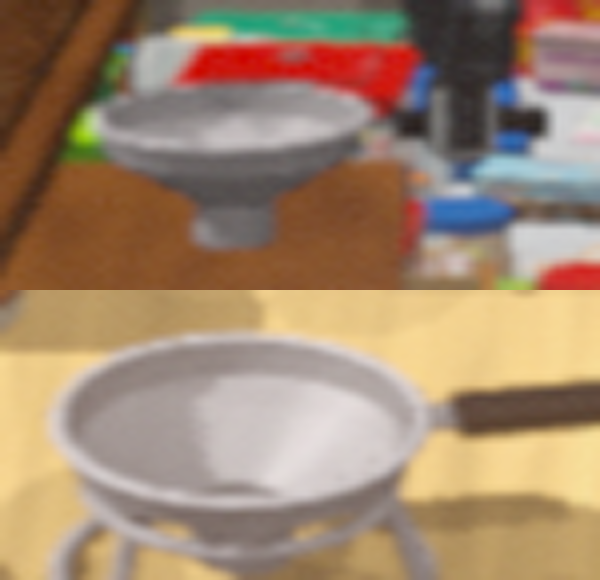

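The funnel wall depths are symmetric (0.417 on both sides at equal radius), so it hangs level. The axis is at about (0.570,-0.1945) and the jar's mouth at about (0.5815,-0.205). Shifting, then a partial descent.

move_arm(
  series=[
    [[0.5,0.6,0,0,0,0,0.5],[0.95,1.25,0.5,0,0,0,0.5],[0.95,1.25,2,0,0,0,0.5],[0.95,1.25,4,0,0,0,0.5],[0.95,1.25,5,0,0,0,0.5],[0.95,1.25,5,0,0,0,0.5],[0.95,1.25,5,0,0,0,0.5]],
  ],
)

```text
time_s: 29.12
tool_pos: [0.5004, -0.2238, 0.3374]
ee_rot: [-3.123, -0.332, -0.0]
ft_force: [0.0, 0.7, -1.2]
gripper_width: 0.0164
```

```bash
python3 - <<'E'
from h import *
s=st()
for n in ['side','scene','wrist']:
  p,d=pic(n,n+'16.png')
  print(n,[(t,np.round(r['centre'],4).tolist(),round(r['conf'],2)) for t in ['jar_mouth','funnel_handle','funnel_spout'] for r in robot.mark_of(n,t)[:1]])
P=pts('wrist',d)
for v in list(range(0,72,8))+list(range(104,160,8)): print(v,np.round(P[v,252],3),end=' ')
print()
for u in list(range(160,240,8))+list(range(264,352,8)): print(u,np.round(P[88,u],3),end=' ')
f=lambda a:cv2.resize(a,(395,395),interpolation=cv2.INTER_CUBIC)
cv2.imwrite('pics/cs16.png',np.hstack([f(cv2.imread('pics/side16.png')[60:150,200:290]),f(cv2.imread('pics/scene16.png')[130:290,280:440])]))
E
```

```text
{'time_s': 29.125, 'joint_positions': [-0.3459, 0.2001, 0.8329, 1.6781, -0.1527, 1.3308, -0.8457], 'tool_pos': [0.5004, -0.2238, 0.3374], 'ee_rot': [-3.1234, -0.3316, -0.0005], 'ft_force': [0.049, 0.6904, -1.2386], 'gripper_width': 0.0164}
[[0.978, 0.21, 0.0], [0.21, -0.978, 0.001], [0.0, -0.001, -1.0]]
side [('jar_mouth', [0.5826, -0.2031, 0.2829], 0.65), ('funnel_handle', [0.4943, -0.2222, 0.3841], 0.69), ('funnel_spout', [0.5837, -0.2111, 0.3201], 0.8)]
scene [('jar_mouth', [0.5831, -0.2049, 0.2776], 0.63), ('funnel_handle', [0.4998, -0.2222, 0.3812], 0.9), ('funnel_spout', [0.5843, -0.2038, 0.3225], 0.8)]
wrist [('jar_mouth', [0.5839, -0.2025, 0.2799], 0.63), ('funnel_handle', [0.4989, -0.2238, 0.3804], 0.68), ('funnel_spout', [0.5805, -0.2066, 0.2772], 0.51)]
0 [ 0.617 -0.197  0.365] 8 [ 0.614 -0.198  0.364] 16 [ 0.612 -0.198  0.361] 24 [ 0.609 -0.199  0.36 ] 32 [ 0.606 -0.199  0.357] 40 [ 0.603 -0.2    0.355] 48 [ 0.6   -0.201  0.351] 56 [ 0.597 -0.201  0.349] 64 [ 0.595 -0.202  0.336] 104 [ 0.579 -0.204  0.206] 112 [ 0.568 -0.207  0.348] 120 [ 0.564 -0.208  0.353] 128 [ 0.56  -0.209  0.356] 136 [ 0.556 -0.21   0.36 ] 144 [ 0.552 -0.211  0.364] 152 [ 0.548 -0.212  0.367] 
160 [ 0.569 -0.163  0.374] 168 [ 0.57  -0.166  0.372] 176 [ 0.571 -0.169  0.368] 184 [ 0.572 -0.172  0.365] 192 [ 0.573 -0.175  0.362] 200 [ 0.574 -0.179  0.36 ] 208 [ 0.575 -0.182  0.357] 216 [ 0.576 -0.186  0.354] 224 [ 0.578 -0.19   0.349] 232 [ 0.58  -0.192  0.327] 264 [ 0.597 -0.213  0.205] 272 [ 0.585 -0.216  0.332] 280 [ 0.584 -0.22   0.351] 288 [ 0.584 -0.224  0.355] 296 [ 0.585 -0.227  0.357] 304 [ 0.585 -0.231  0.36 ] 312 [ 0.586 -0.235  0.363] 320 [ 0.586 -0.238  0.366] 328 [ 0.587 -0.241  0.369] 336 [ 0.587 -0.244  0.372] 344 [ 0.588 -0.247  0.374]
```

View pics/cs16.png

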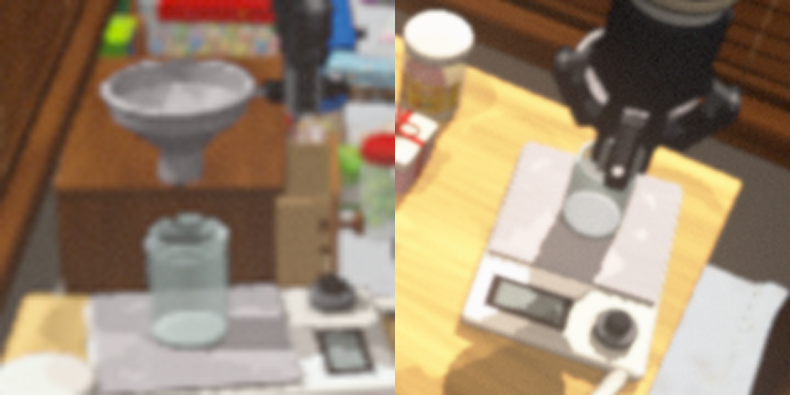

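View pics/wrist16.png

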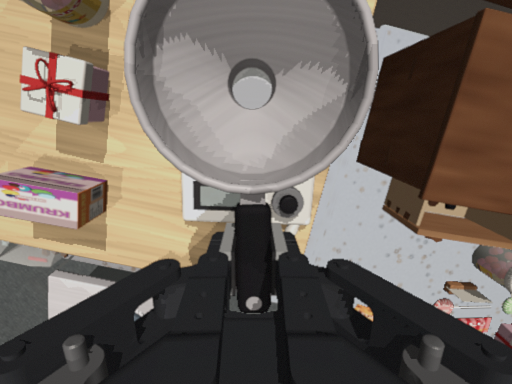

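```bash
python3 - <<'E'
from h import *
a=cv2.imread('pics/side16.png')[92:142,222:262]
cv2.imwrite('pics/z16.png',cv2.resize(a,(480,600),interpolation=cv2.INTER_CUBIC))
E
```

```text
(no output)
```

View pics/z16.png

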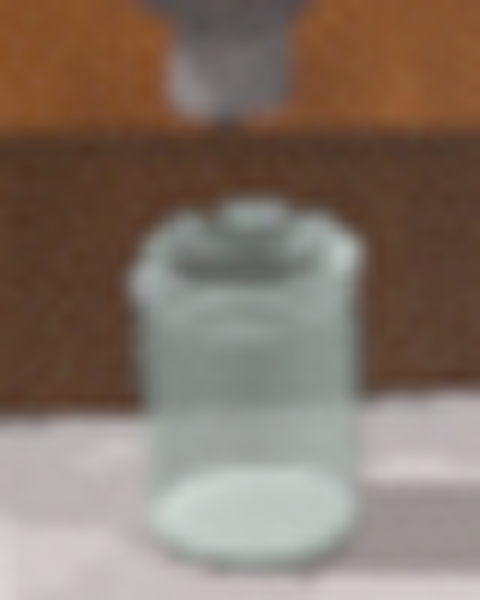

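```bash
python3 - <<'E'
from h import *
c=robot.camera_params('side')
def proj(X):
    x=np.array(c['R'])@np.array(X)+c['t']; a=x[:2]/x[2]; a=a*(1+c['k1']*(a@a)); u=np.array([a[0]*c['fx']+c['cx'],a[1]*c['fy']+c['cy']]); return ((u-[222,92])*12).round(0)
for z in [.316,.320,.324,.328]: print(z,'spout front bottom',proj([.582,-.19,z]),'ctr',proj([.582,-.205,z]))
print('mouth L,R',proj([.582+.027,-.205,.281]),proj([.582-.027,-.205,.281]),'front',proj([.582,-.178,.281]),'back',proj([.582,-.232,.281]),'base front',proj([.582,-.176,.201]),'base c',proj([.582,-.205,.201]))
E
```

```text
0.316 spout front bottom [229. 150.] ctr [235. 126.]
0.32 spout front bottom [228. 135.] ctr [234. 112.]
0.324 spout front bottom [228. 121.] ctr [233.  97.]
0.328 spout front bottom [227. 106.] ctr [233.  83.]
mouth L,R [135. 251.] [343. 253.] front [229. 296.] back [249. 209.] base front [239. 578.] base c [249. 527.]
```

Side camera: the spout centre is at zoom column 231 and the mouth centre at 248, so the spout is about 2–2.5 mm too far in +x. I correct that and go most of the way down.

move_arm(
  series=[
    [[-0.1,-0.05,0,0,0,0,0.5],[-0.2,-0.1,0.5,0,0,0,0.5],[-0.2,-0.1,1.3,0,0,0,0.5],[-0.2,-0.1,2.1,0,0,0,0.5],[-0.2,-0.1,2.6,0,0,0,0.5],[-0.2,-0.1,2.6,0,0,0,0.5],[-0.2,-0.1,2.6,0,0,0,0.5],[-0.2,-0.1,2.6,0,0,0,0.5]],
  ],
)

```text
time_s: 30.72
tool_pos: [0.4981, -0.2231, 0.3112]
ee_rot: [-3.123, -0.332, 0.0]
ft_force: [0.1, 0.1, -0.0]
gripper_width: 0.0163
```

```bash
python3 - <<'E'
from h import *
s=st()
for n in ['side','scene','wrist']:
  p,d=pic(n,n+'17.png')
  print(n,[(t,np.round(r['centre'],4).tolist(),round(r['conf'],2)) for t in ['jar_mouth','funnel_spout'] for r in robot.mark_of(n,t)[:1]])
  if n=='side':
    P=pts(n,d); 
    for v in range(98,122): print(v,np.round(P[v,241],3),end=' ')
a=cv2.imread('pics/side17.png')[92:142,222:262]
cv2.imwrite('pics/z17.png',cv2.resize(a,(480,600),interpolation=cv2.INTER_CUBIC))
E
```

```text
{'time_s': 30.725, 'joint_positions': [-0.3408, 0.2123, 0.829, 1.7256, -0.1638, 1.2757, -0.8342], 'tool_pos': [0.4981, -0.2231, 0.3112], 'ee_rot': [-3.1231, -0.3318, 0.0002], 'ft_force': [0.1495, 0.1436, -0.0041], 'gripper_width': 0.0163}
[[0.978, 0.21, -0.0], [0.21, -0.978, 0.001], [-0.0, -0.001, -1.0]]
side [('jar_mouth', [0.5806, -0.1996, 0.2811], 0.96)]
98 [ 0.578 -0.158  0.351] 99 [ 0.579 -0.169  0.343] 100 [ 0.58  -0.174  0.337] 101 [ 0.581 -0.178  0.333] 102 [ 0.582 -0.188  0.325] 103 [ 0.582 -0.185  0.323] 104 [ 0.583 -0.193  0.316] 105 [ 0.583 -0.193  0.313] 106 [ 0.582 -0.188  0.312] 107 [ 0.583 -0.191  0.307] 108 [ 0.583 -0.189  0.305] 109 [ 0.583 -0.194  0.299] 110 [ 0.588 -0.233  0.278] 111 [ 0.587 -0.23   0.276] 112 [ 0.588 -0.231  0.273] 113 [ 0.588 -0.233  0.268] 114 [ 0.588 -0.229  0.266] 115 [ 0.588 -0.235  0.26 ] 116 [ 0.582 -0.179  0.283] 117 [ 0.582 -0.177  0.28 ] 118 [ 0.582 -0.176  0.277] 119 [ 0.583 -0.178  0.273] 120 [ 0.583 -0.177  0.27 ] 121 [ 0.583 -0.178  0.266] scene [('jar_mouth', [0.5804, -0.2036, 0.28], 0.81), ('funnel_spout', [0.5779, -0.2039, 0.3002], 0.75)]
wrist [('jar_mouth', [0.5834, -0.2068, 0.2785], 0.68)]
```

View pics/z17.png

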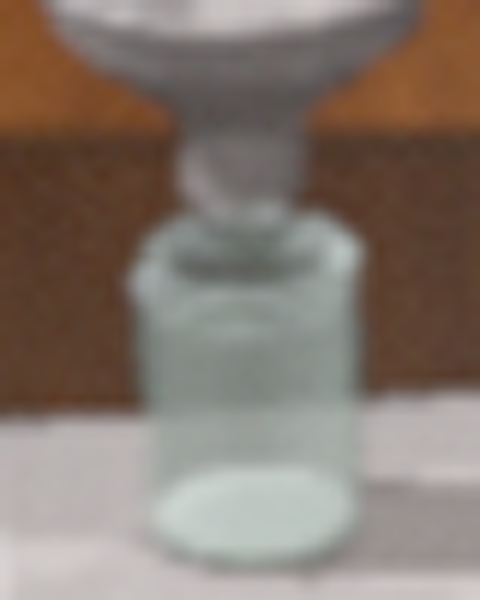

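The spout now spans zoom columns 180–303 (centre 242) and the mouth centre is 248, so they agree within about 1 mm in x. In y, the front faces at −0.190 and −0.178 both give a centre of −0.205. The gap is about 17 mm, so I lower by 7 mm.

move_arm(
  series=[
    [[0,0,0.2,0,0,0,0.5],[0,0,0.5,0,0,0,0.5],[0,0,0.7,0,0,0,0.5],[0,0,0.7,0,0,0,0.5],[0,0,0.7,0,0,0,0.5],[0,0,0.7,0,0,0,0.5],[0,0,0.7,0,0,0,0.5]],
  ],
)

```text
time_s: 32.05
tool_pos: [0.4979, -0.223, 0.304]
ee_rot: [-3.123, -0.332, 0.001]
ft_force: [-0.7, 0.5, -1.1]
gripper_width: 0.0162
```

```bash
python3 - <<'E'
from h import *
s=st()
for n in ['side','scene','wrist']:
  p,d=pic(n,n+'18.png')
  print(n,[(t,np.round(r['centre'],4).tolist(),round(r['conf'],2)) for t in ['jar_mouth','funnel_spout'] for r in robot.mark_of(n,t)[:1]])
  P=pts(n,d)
  if n=='side':
    for v in range(104,120): print(v,np.round(np.median(P[v,239:244],axis=0),3),end=' ')
  if n=='wrist':
    for v in [40,48,56,64,112,120,128]: print(v,np.round(P[v,252],3),end=' ')
    for u in [208,216,224,280,288,296]: print(u,np.round(P[88,u],3),end=' ')
f=lambda a:cv2.resize(a,(395,395),interpolation=cv2.INTER_CUBIC)
cv2.imwrite('pics/cs18.png',np.hstack([f(cv2.imread('pics/side18.png')[90:140,217:267]),f(cv2.imread('pics/scene18.png')[60:320,180:440])]))
st()
E
```

```text
{'time_s': 32.05, 'joint_positions': [-0.3383, 0.2177, 0.8276, 1.737, -0.1684, 1.2612, -0.8299], 'tool_pos': [0.4979, -0.223, 0.304], 'ee_rot': [-3.1229, -0.3317, 0.0009], 'ft_force': [-0.685, 0.4951, -1.1328], 'gripper_width': 0.0162}
[[0.978, 0.21, -0.001], [0.21, -0.978, 0.001], [-0.0, -0.001, -1.0]]
side [('jar_mouth', [0.583, -0.2012, 0.2827], 0.97), ('funnel_spout', [0.5821, -0.2067, 0.2876], 0.95)]
104 [ 0.582 -0.186  0.319] 105 [ 0.582 -0.191  0.314] 106 [ 0.583 -0.192  0.31 ] 107 [ 0.582 -0.188  0.308] 108 [ 0.583 -0.191  0.304] 109 [ 0.583 -0.192  0.3  ] 110 [ 0.583 -0.189  0.298] 111 [ 0.583 -0.189  0.295] 112 [ 0.588 -0.233  0.271] 113 [ 0.587 -0.227  0.271] 114 [ 0.588 -0.234  0.264] 115 [ 0.588 -0.231  0.262] 116 [ 0.582 -0.181  0.282] 117 [ 0.582 -0.175  0.281] 118 [ 0.582 -0.18   0.276] 119 [ 0.583 -0.178  0.273] scene [('jar_mouth', [0.583, -0.207, 0.2787], 0.94), ('funnel_spout', [0.581, -0.2037, 0.2925], 0.66)]
wrist [('jar_mouth', [0.5837, -0.2078, 0.2791], 0.58)]
40 [ 0.601 -0.199  0.322] 48 [ 0.598 -0.2    0.318] 56 [ 0.595 -0.201  0.315] 64 [ 0.593 -0.201  0.301] 112 [ 0.566 -0.207  0.315] 120 [ 0.562 -0.208  0.32 ] 128 [ 0.558 -0.209  0.324] 208 [ 0.573 -0.182  0.324] 216 [ 0.574 -0.185  0.32 ] 224 [ 0.575 -0.189  0.316] 280 [ 0.582 -0.219  0.317] 288 [ 0.582 -0.223  0.32 ] 296 [ 0.583 -0.227  0.325] {'time_s': 32.5, 'joint_positions': [-0.3384, 0.2177, 0.8275, 1.7371, -0.1683, 1.2612, -0.8299], 'tool_pos': [0.4979, -0.2229, 0.3039], 'ee_rot': [-3.1229, -0.3319, 0.0011], 'ft_force': [-0.2665, 0.0249, -0.7644], 'gripper_width': 0.0162}
[[0.978, 0.21, -0.001], [0.21, -0.978, 0.001], [-0.001, -0.001, -1.0]]
```

View pics/cs18.png

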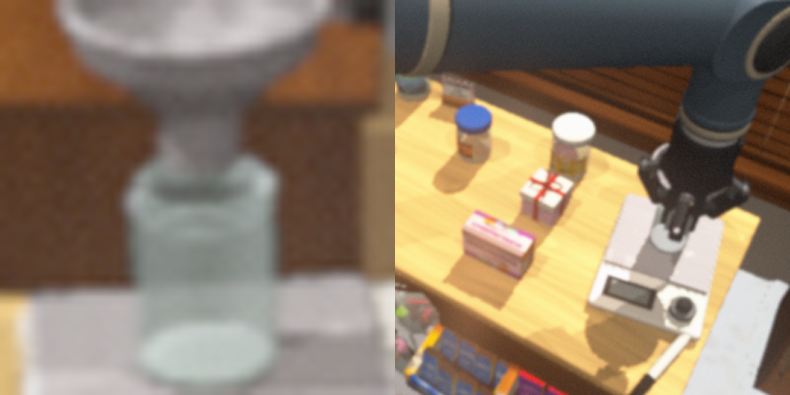

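View pics/wrist18.png

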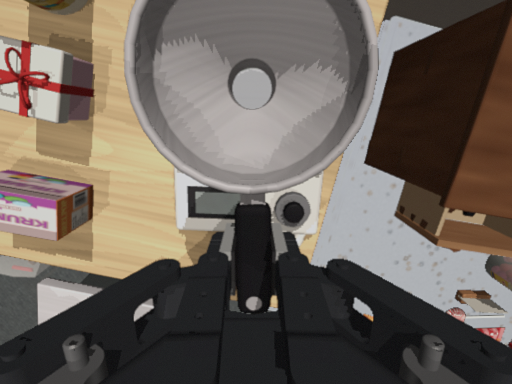

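```bash
python3 -c "
from h import *
st(); print(robot.hand_in())"
```

```text
{'time_s': 32.5, 'joint_positions': [-0.3384, 0.2177, 0.8275, 1.7371, -0.1683, 1.2612, -0.8299], 'tool_pos': [0.4979, -0.2229, 0.3039], 'ee_rot': [-3.1229, -0.3319, 0.0011], 'ft_force': [-0.2665, 0.0249, -0.7644], 'gripper_width': 0.0162}
[[0.978, 0.21, -0.001], [0.21, -0.978, 0.001], [-0.001, -0.001, -1.0]]
the job is handed in; nothing more can be done
None
```

The job was handed in at 32.5 s with the funnel still held over the jar, and no verdict came back.

**What I did:** I stood the open jar in the middle of the platter and let go. I then pressed the zero button to its hard stop, which took about 23 N against the 4 N needed. After that I lifted the funnel straight up by its handle, carried it over the row of goods and held it above the jar.

**Last checks:**
- **Jar:** in the pictures it stood upright, within about 1–2 mm of the platter's centre.
- **Button:** the travel itself was not read. The cap dropped from z ≈ 0.214 to ≈ 0.209 (flush with its ring) before it stopped, and it was up again afterwards.
- **Funnel position:** the spout was about 11 mm above the jar's rim by depth and arm pose, and centred within about 2 mm. The funnel was level by its wall depths, and the wrist force stayed at noise level after the funnel was lifted.
- **Other goods:** those in view stood where they had been.

**What failed or disagreed:**
- The first jar grip sat too high, on the neck, so I opened and regripped lower.
- The visible fingertips end about 27–34 mm behind the reported tool point. I allowed for that in the button press and the funnel grip.
- An automatic fit of the funnel's rim gave a false 6° tilt because the rim was partly out of view; I rejected it.
- The networks put the spout's height anywhere from 5 to 14 mm above the rim, so I relied on the depth and pose figure instead.

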